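# Draw the slip board from under a stack of painted tiles and park it

## Robot

A 6-joint arm with a two-finger parallel gripper is mounted at the origin on the work surface. World frame = base frame: x ahead of the robot, y to its left, z up, the work surface at z = 0. Lengths are in mm, angles in rad, forces in N, time in s.
With the tool pointing down it reaches from about 375 to 975 mm from the base axis. Payload 3.8 kg.
Tool frame: the origin (TCP) lies midway between the tips of the shut fingers; the grasp point (between the pads) lies 19 mm behind it; z points along the fingers, y is the direction in which the jaws open and shut (so a half turn about z gives the same grasp; the last joint's range is limited). The gripper opens to 85 mm and grips with 20 to 120 N. Pads are 22 mm wide; open, the fingers measure 114 mm over their backs; the gripper's body (76 mm by 85 mm) begins 54 mm behind the grasp point. The pads swing forward as they close: fully open they stand 13 mm farther back than shut.
Start: joints at [-1.281, 0.264, 1.604, -0, 1.274, -0.037], TCP at [216.679, -639.272, 231.28] pointing down, gripper open.
Joint ranges: [-2.63, 2.63], [-0.94, 2.18], [0.31, 2.57], [-1.31, 4.45], [0, 2.66], [-2.55, 2.55]. Speed limits (rad/s): [2.57, 2.57, 3.14, 3.14, 3.14, 3.14].

## Interface

Orientations are given as a unit quaternion [x, y, z, w].
In Python, from station import sensors, vision, bot, nets gives the robot as it stands.
- The arm moves only by the shell command python3 -m crank 'ROWS' [FORCE]. ROWS is JSON, a list of rows, each an object with "linear": the shift along the tool's x, y, z in cm, a list of three; "yaw": the turn about the tool's z in rad; "jaw": the finger opening in cm, from 0 to 8.54. In form: [{"linear": [dx, dy, dz], "yaw": yaw, "jaw": jaw}, ...]. A call has 1 to 12 rows; each row is the pose to reach, as a shift and turn from the pose measured when the call began, along the tool's axes at that moment; what a row does not reach only later rows make up. A row lasts 1/12 s, in which the tool goes at most 41.7 mm and 7.16 degrees, less where a joint would pass 70% of its speed; a pose out of reach is approached as far as the arm can. A call with a gripper value outside its range is refused whole. The fingers move at their own pace and stop on an object; FORCE is the grip in N (left out, the last holds). Time passes only in rows, so rows that repeat a pose let the fingers close. It gives the time, the measured TCP pose, the force and the opening at its end, in the units of the state.
- sensors.get_state(): the state, without advancing time (a new reading comes with each control period).
- vision.get_image(name): name is "scene" or "top" or "wrist"; returns a dict with "frame" (400x640x3 uint8, red, green, blue), "intrinsics" (3x3 intrinsics, pixels), "k1" (the pictures are not rectified: a ray, as slopes to the right and down, at radius r is drawn at 1 + k1 r^2 times it, then the intrinsics apply), "position" and "attitude" of the camera in the world. Camera axes: x right, y up, looking along -z (the intrinsics and any distortion apply to the point x, -y, -z); pixel columns grow to the right and rows downward; lengths in mm; the calibration is good to about 2 mm. A picture is of the moment at which its call begins. There is no depth.
- bot.sign_off(): hands the job in, once; it reports no verdict.
Trained networks look in the newest picture that a camera, given by its name, has taken for a name from the list of things; names that differ only in an ending like _2 or _b are one class to them, and where a whole thing is asked for, a point or a joint stands for the part that bears it (a point fixed in the world has none). Each returns a list of dicts, best first, with "p" (0 to 1); they miss things now and then, are a little off and sometimes report something else, mostly with a low value. They report only what shows in the picture. A call takes as long as a camera call. They do not tell look-alikes from the thing itself.
- nets.recognise(thing, camera): "box" ([centre column, centre row, width, height] in pixels, round what is visible of it).
The state is a dict: "time_s": time; "joint_positions": joint angles; "qvel": joint speeds; "joint_efforts": joint torques, N m; "eef_pos": TCP position; "tool_rot": TCP orientation; "contact_force": force on the tool from outside, world axes, zero at the start; "wrist_torque": the same for the moment, N m; "grip_width": finger opening in mm.
Only numpy, scipy, OpenCV 4.12 (cv2) and the standard library are available. Lean on these libraries where they do the work, as an engineer would, in place of code of your own. Each camera call takes 0.05 s, during which the arm holds its last target.

## Task

By its red grip, gently draw the wooden slip board straight out between the two yellow stops from under the stack of tiles, on until its front edge bears lightly on the bumper of the end catch, so that the tiles settle onto the jig still squarely stacked with the blue cup standing on top. Then lift the board over into the green-railed bay: lay it flat between the rails and slide it home, tail first, until it bears lightly on the bay's yellow end stop, and let go of it there. Use only light force, do not handle the tiles or the cup, and leave the bowl, brush pot and lid alone.

Things in the scene. Friction and masses are not known exactly. Their poses are not given: they have to be found in the camera images.
- jig: Fixed plywood slab, 200 x 130 x 6 mm (x = -65 to 135 mm), that carries the stack, with a 40 mm wide, 6 mm thick strip running on to x = -300 mm. Origin on the table, between the two yellow stops at their rear (stack-side) face; z up. The board is drawn out along the jig's own -x, sliding on slab and strip; the stack stands with its centre at x about 50 to 66 mm.
- jig_stops: Two fixed yellow stop blocks on the jig, each 20 (x) x 22 (y) x 60 mm high, from x = -20 to 0 mm; same origin and axes as jig. The 70 mm wide board passes the 74 mm gap between them, the 100 mm tiles cannot: they hold the stack back. A jammed board or a hard blow loads them: keep under 25 N (the stack's friction drag felt at the grip is about 3 to 20 N).
- catch: End catch on the jig's strip: fixed dark bracket with a yellow bumper plate (60 mm wide, top 19 mm above the table). Same origin and axes as jig. The bumper's rigid face stands anywhere from x = -215 to -245 mm; the setting differs each time and is not measured: feel for it. The board's front edge must bear on it with 2 to 25 N; its tail is then 5 to 35 mm clear of the stops.
- grip (a point): Centre of the red upright grip on the slip board: 24 mm along the board (x) x 20 mm across (y) x 50 mm tall, standing on the board; pinch it across its 20 mm width from above. The point is 25 mm above the board's top, 35 mm above its underside. x runs along the board to its tail, y across, z up. The board: 190 x 70 x 10 mm plywood, 110 g; its front edge is 17 mm ahead (-x) of this point.
- board_tail (a point): Middle of the slip board's tail edge (the end under the stack), half-way up its 10 mm thickness; 173 mm from grip along the board's +x and 30 mm below it. Same axes as grip. The board is clear of the stops when this point is beyond x = -20 mm in the jig's frame.
- tile0: Bottom of four tiles stacked loosely on the board, 100 x 100 x 12 mm, about 0.16 kg each (0.12 to 0.20). Origin: centre of its underside, z up. It begins 4 to 16 mm short of the stops, rides with the board until it meets them, then the board slides out from under it.
- tile1: Second of four tiles stacked loosely on the board, 100 x 100 x 12 mm, about 0.16 kg each (0.12 to 0.20). Origin: centre of its underside, z up. 
- tile2: Third of four tiles stacked loosely on the board, 100 x 100 x 12 mm, about 0.16 kg each (0.12 to 0.20). Origin: centre of its underside, z up. 
- tile3: Top of four tiles stacked loosely on the board, 100 x 100 x 12 mm, about 0.16 kg each (0.12 to 0.20). Origin: centre of its underside, z up. It carries the cup; white face with blue and green marks.
- pot: Blue ceramic cup, 52 mm across and 50 mm tall, loose on the top tile. Origin: centre of its underside, z up.
- bay: Fixed parking bay: floor 165 x 100 mm, 5 mm thick, x = -100 to 65 mm, with two green rails along x (x = -60 to 60 mm, 14 mm above the floor, 75 mm apart inside). Origin: on the table midway along the rails; x points from the open end to the end stop, z up. Open at the top and at -x. The board lies flat in it, tail edge against the end stop, grip outside at the open end.
- bay_stop: The fixed yellow end stop of the bay, 14 x 99 mm, 22 mm high above the table; same origin and axes as bay; the face that the board's tail meets is at x = 60 mm. Rigid. Pressing the board on it should exceed 1.5 N and stay under 25 N.
- bowl: Blue bowl, 110 mm across, 55 mm high; bystander. Origin: centre of its underside.
- brushpot: Terracotta pot, 72 mm across, 75 mm high, with brushes sticking up to 155 mm; bystander. Origin: centre of its underside.
- lid: Blue cone-shaped tajine lid, 120 mm across, 120 mm high; bystander. Origin: centre of its underside.
Not all that is in view belongs to the job. Leave any purple look-alike of the part that bears grip alone. What is shaped like the pot but orange is not meant.

How it is judged (in metres and radians):
On the way, in this order (a step that is already met when the one before it is completed fails the run):
1. the board is drawn clear of the stack, which has settled on the jig, and bears on the end catch with more than 2 N (x of board_tail in the frame of jig below -0.018 m and z of tile0 in the frame of jig below 0.009 m and contact force between catch and anything else above 2 N), for 0.1 s.
2. the board, flat in the bay, bears on the end stop with more than 1.5 N (contact force between bay_stop and anything else above 1.5 N and x of board_tail in the frame of bay between 0.0565 and 0.0625 m and y of board_tail in the frame of bay between -0.006 and 0.006 m and angle between the x axis of bay and the x axis of board_tail, either way round below 0.08 rad and angle between board_tail's own z axis and vertical below 0.04 rad), for 0.1 s.
At the end, for the whole second after the job is handed in: The four tiles rest flat on the jig behind the stops, each within 15 mm of the bottom one, with the cup upright on the top tile (within 30 mm of its centre); the board lies flat in the bay between the rails, its tail edge within 3.5 mm of the end stop; all released and at rest (z of tile0 in the frame of jig below 0.009 m and horizontal distance between each of tile1, tile2, tile3 and tile0 below 0.015 m and angle between each of tile0, tile1, tile2, tile3's own z axis and vertical below 0.06 rad and horizontal distance between pot and tile3 below 0.03 m and angle between pot's own z axis and vertical below 0.1 rad and height (world z) of pot above 0.045 m and x of tile0 in the frame of jig between 0.04 and 0.075 m and y of tile0 in the frame of jig between -0.02 and 0.02 m and linear speed of each of tile0, tile3, pot below 0.02 m/s and x of board_tail in the frame of bay between 0.0565 and 0.0625 m and y of board_tail in the frame of bay between -0.006 and 0.006 m and angle between the x axis of bay and the x axis of board_tail, either way round below 0.08 rad and angle between board_tail's own z axis and vertical below 0.04 rad and z of board_tail in the frame of bay below 0.0125 m); the robot touches nothing.
It fails at once if the jig's stops, the end catch or the bay's end stop are loaded with more than 25 N (contact force between any of jig_stops, catch, bay_stop and anything else above 25 N).
It fails at once if the robot touches a tile or the cup (contact force between any of the fingers, the arm and tile0 above 0.5 N or contact force between any of the fingers, the arm and tile1 above 0.5 N or contact force between any of the fingers, the arm and tile2 above 0.5 N or contact force between any of the fingers, the arm and tile3 above 0.5 N or contact force between any of the fingers, the arm and pot above 0.5 N).
It fails at once if a tile shifts more than 50 mm or tips, or the cup tips (distance of any of tile0, tile1, tile2, tile3 from where it was at the start of the episode above 0.05 m or angle between any of tile0, tile1, tile2, tile3's own z axis and vertical above 0.3 rad or angle between pot's own z axis and vertical above 0.4 rad).
It fails at once if a bystander is moved more than 20 mm or tipped (distance of any of bowl, brushpot, lid from where it was at the start of the episode above 0.02 m or angle between any of bowl, brushpot, lid's own z axis and vertical above 0.25 rad).
It also fails if it takes over 72 s, if anything falls off the work surface, if the arm or the gripper's body presses on something with over 40 N, if the wrist force passes 120 N, or if a joint passes its speed limit or range.

## Working session

There is one attempt and no reset: what is moved stays moved. The work goes in short steps, Python scripts to look and compute and a shell command to move; the robot and the scene stay as the last step left them, time stands still between calls to the robot, and variables do not carry over. Pictures are saved under pics/ and viewed, and the job is handed in when it is done.

```bash
mkdir -p pics; ls
python3 - <<'E'
from station import sensors, vision, bot, nets
import cv2
print(sensors.get_state())
for n in ["scene","top","wrist"]:
    d=vision.get_image(n)
    cv2.imwrite(f"pics/{n}0.png",d["frame"][:,:,::-1])
    print(n,d["intrinsics"],d["k1"],d["position"],d["attitude"])
E
```

```text
pics
{'time_s': 0.0, 'joint_positions': array([-1.28090081e+00,  2.64759074e-01,  1.60539063e+00,  1.04241763e-05,
        1.27371051e+00, -3.68956113e-02]), 'qvel': array([-0.00279999,  0.0016512 ,  0.00097668,  0.0012676 ,  0.0011027 ,
       -0.00095937]), 'joint_efforts': array([ 4.35056310e-03, -5.15100074e+01, -3.67312288e+01,  2.69874090e-04,
        1.29051527e-02, -1.08604974e-05]), 'eef_pos': array([ 216.47057354, -638.56307892,  229.94906916]), 'tool_rot': array([ 9.86680233e-01,  1.62667862e-01, -1.38098438e-04, -1.12534718e-03]), 'contact_force': array([ 0.31102194,  0.27661877, -0.19183425]), 'wrist_torque': array([ 0.00367464,  0.00075297, -0.0029925 ]), 'grip_width': 85.79980098288328}
scene [[447.93723654   0.         307.25259647]
 [  0.         447.93723654 203.22781628]
 [  0.           0.           1.        ]] 0.03624360098394389 [1082.12754293  587.71628428  726.26588613] [0.16333797 0.3764537  0.84232502 0.34941647]
top [[457.74684275   0.         322.27311678]
 [  0.         457.74684275 199.79909804]
 [  0.           0.           1.        ]] -0.06632219445666664 [ 322.61870645   70.82746738 1290.50406937] [ 0.05929232 -0.06165567 -0.69765995  0.71130415]
wrist [[284.07172989   0.         315.17885076]
 [  0.         284.07172989 196.43932434]
 [  0.           0.           1.        ]] -0.0024598662232979632 [ 290.38943831 -611.9077453   373.14070809] [-0.12434586  0.09096397 -0.57569479  0.80301878]
```

View pics/scene0.png

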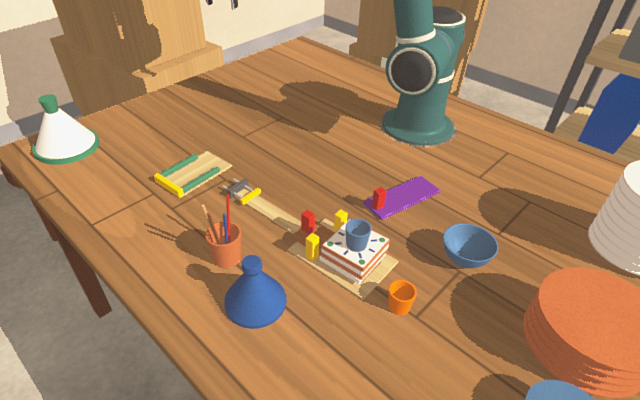

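View pics/top0.png

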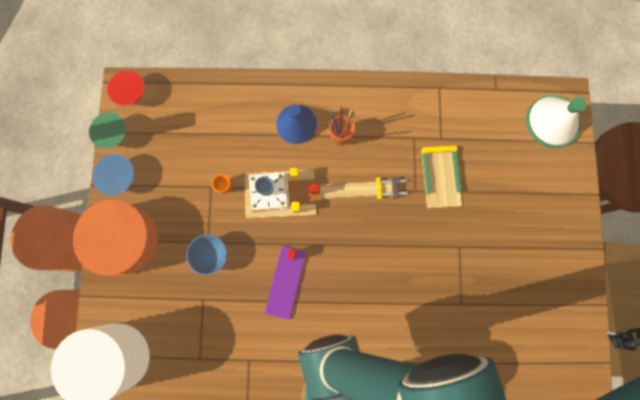

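View pics/wrist0.png

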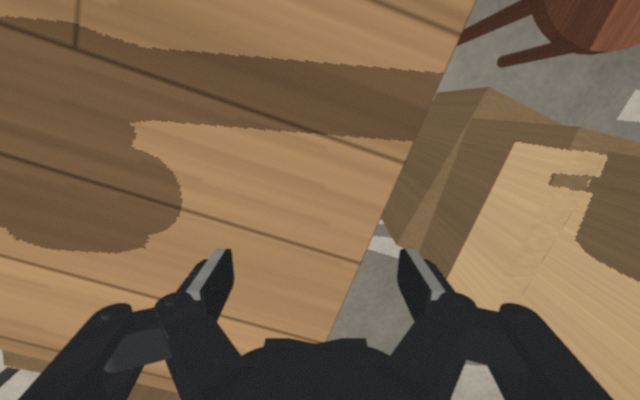

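The top view shows the stack at about (268,190), the red grip at (314,188), the catch at (385,187) and the bay at (442,177). The purple decoy is at (287,283). Next I'll build the calibration helpers and zoom in.

```bash
cat > h.py <<'E'
import numpy as np, cv2
from scipy.spatial.transform import Rotation as R
from station import sensors, vision, bot, nets
def ray(d,u,v):
    K=d["intrinsics"]; dist=np.array([d["k1"],0,0,0,0])
    K=np.array(K,float)
    # model: drawn = s*(1+k1 r^2) with r of undistorted slope -> same as OpenCV
    p=cv2.undistortPoints(np.array([[[u,v]]],float),K,dist)[0,0]
    return R.from_quat(d["attitude"]).apply([p[0],-p[1],-1.0])
def unproj(d,u,v,z):
    r=ray(d,u,v); c=np.array(d["position"]); return c+r*(z-c[2])/r[2]
def proj(d,P):
    P=np.atleast_2d(P).astype(float)
    q=R.from_quat(d["attitude"]).inv().apply(P-np.array(d["position"]))
    q=q*[1,-1,-1]
    return cv2.projectPoints(q,np.zeros(3),np.zeros(3),np.array(d["intrinsics"],float),np.array([d["k1"],0,0,0,0]))[0][:,0]
def crop(d,x0,y0,x1,y1,name,s):
    im=d["frame"][y0:y1,x0:x1,::-1]
    cv2.imwrite(f"pics/{name}.png",cv2.resize(im,None,fx=s,fy=s,interpolation=cv2.INTER_CUBIC))
def st():
    s=sensors.get_state(); return s
E
python3 - <<'E'
from h import *
d=vision.get_image("top")
crop(d,230,140,350,230,"topA",6.5)
crop(d,350,130,480,227,"topB",6)
for t in ["grip","jig_stops","catch","bay","bay_stop","bowl","brushpot","lid","tile3","pot"]:
    for c in ["top","scene"]:
        print(t,c,[(np.round(x["box"],1).tolist(),round(x["p"],2)) for x in nets.recognise(t,c)[:3]])
d=vision.get_image("scene")
crop(d,280,170,420,310,"scA",4.2)
crop(d,140,140,280,220,"scB",5.5)
E
```

```text
grip top [([286.9, 281.9, 40.5, 73.0], 0.85), ([305.2, 193.6, 34.3, 26.1], 0.65), ([393.2, 188.3, 26.5, 21.8], 0.62)]
grip scene [([312.6, 231.2, 43.1, 42.4], 0.84), ([357.1, 235.1, 30.1, 30.1], 0.73), ([402.6, 201.1, 72.1, 46.2], 0.57)]
jig_stops top [([296.8, 188.8, 13.0, 45.7], 0.55)]
jig_stops scene [([325.9, 235.4, 39.4, 46.6], 0.9), ([470.9, 246.6, 54.9, 45.3], 0.48)]
catch top [([387.9, 186.5, 23.9, 24.8], 0.55)]
catch scene [([241.5, 193.0, 43.2, 26.0], 0.74)]
bay top [([438.9, 180.4, 38.1, 60.5], 0.74)]
bay scene [([194.8, 176.9, 78.7, 49.4], 0.73)]
bay_stop top []
bay_stop scene [([169.8, 185.9, 31.2, 23.9], 0.58), ([221.4, 231.8, 37.8, 69.4], 0.57)]
bowl top [([206.9, 255.9, 39.6, 40.0], 0.75)]
bowl scene [([471.1, 245.6, 54.3, 45.5], 0.57)]
brushpot top [([343.5, 127.1, 26.7, 35.0], 0.87)]
brushpot scene [([221.4, 231.6, 36.9, 67.1], 0.56)]
lid top [([295.6, 123.4, 42.7, 40.4], 0.9)]
lid scene [([256.6, 292.6, 65.6, 71.9], 0.92)]
tile3 top [([268.5, 193.9, 34.7, 45.6], 0.58)]
tile3 scene [([339.4, 269.7, 41.4, 27.8], 0.76), ([344.2, 262.8, 42.2, 24.9], 0.69), ([358.1, 247.4, 72.0, 46.4], 0.64)]
pot top [([263.2, 188.4, 21.1, 21.9], 0.75), ([222.3, 183.7, 17.0, 21.6], 0.63), ([391.8, 187.2, 29.5, 24.9], 0.24)]
pot scene [([358.9, 234.3, 29.8, 34.3], 0.8), ([404.5, 297.1, 25.7, 38.9], 0.75)]
```

View pics/topA.png

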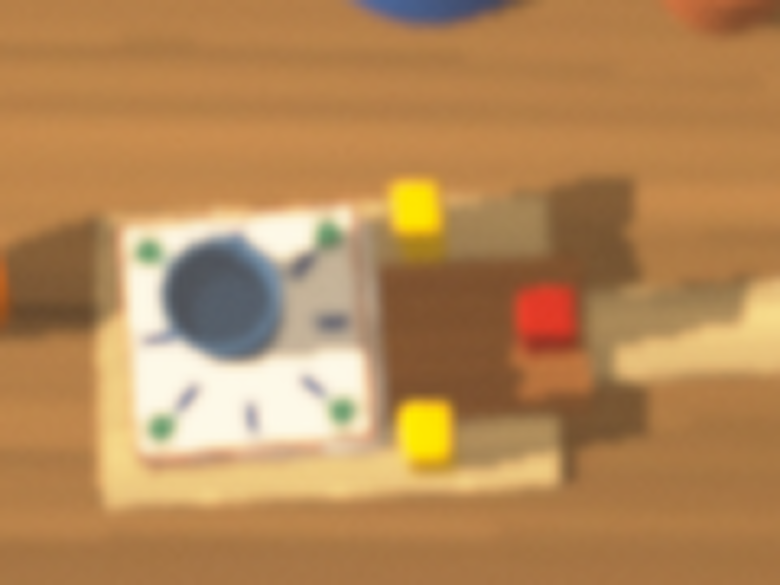

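View pics/topB.png

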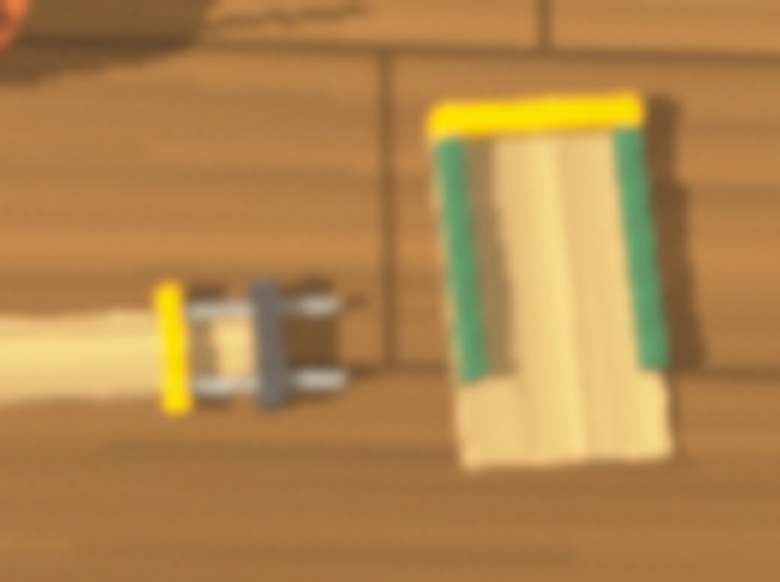

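View pics/scA.png

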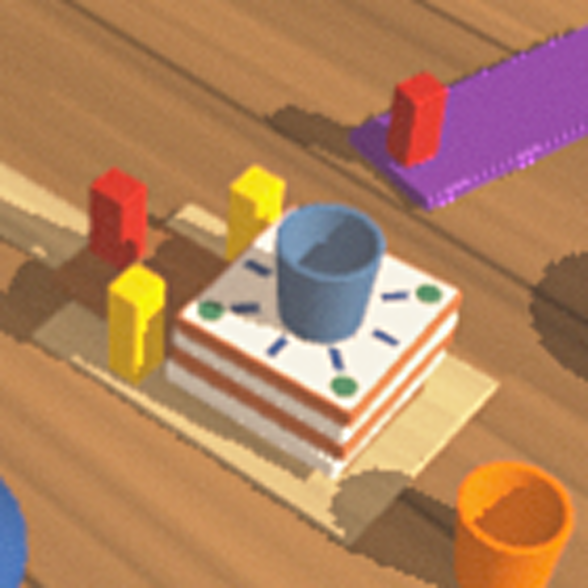

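View pics/scB.png

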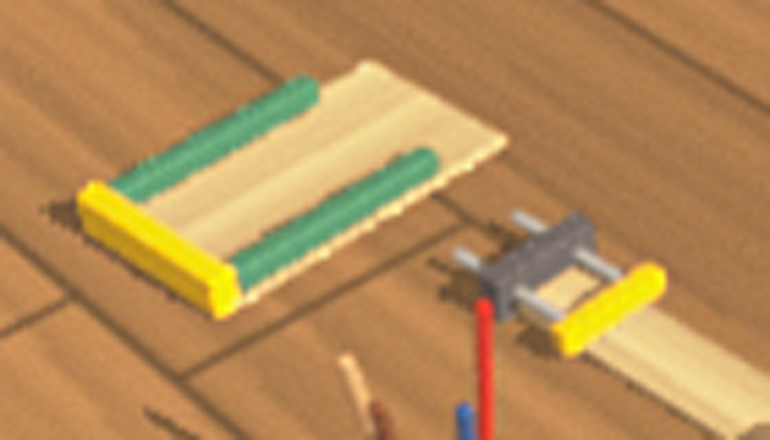

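```bash
cat > fit.py <<'E'
from h import *
from scipy.optimize import least_squares
D={c:vision.get_image(c) for c in("top","scene")}
def fit(obs,x0):
    def f(p):
        c,s=np.cos(p[2]),np.sin(p[2]); o=[]
        for cam,uv,P in obs:
            W=[p[0]+c*P[0]-s*P[1],p[1]+s*P[0]+c*P[1],P[2]]
            o.append(proj(D[cam],W)[0]-uv)
        return np.ravel(o)
    r=least_squares(f,x0,loss="soft_l1")
    return r.x,r.fun.reshape(-1,2)
A=lambda u,v:(230+u/6.5,140+v/6.5)
B=lambda u,v:(350+u/6,130+v/6)
SA=lambda u,v:(280+u/4.2,170+v/4.2)
SB=lambda u,v:(140+u/5.5,140+v/5.5)
jig=[("top",A(104,508),(135,65,6)),("top",A(560,482),(-65,65,6)),("top",A(548,188),(-65,-65,6)),
("scene",SA(497,383),(135,65,6)),("scene",SA(347,540),(135,-65,6)),("scene",SA(35,338),(-65,-65,6)),
("top",B(190,412),(-230,30,19)),("top",B(182,283),(-230,-30,19))]
p,r=fit(jig[:6],[580,150,np.pi/2]);print("jig",p.round(4).tolist(),r.round(1).tolist())
bay=[("top",B(465,468),(-100,50,5)),("top",B(672,457),(-100,-50,5)),("top",B(430,103),(74,49.5,22)),("top",B(640,95),(74,-49.5,22)),
("scene",SB(372,60),(-100,-50,5)),("scene",SB(507,140),(-100,50,5))]
b,r=fit(bay,[580,-200,0.1]);print("bay",b.round(4).tolist(),r.round(1).tolist())
def jp(P):
    c,s=np.cos(p[2]),np.sin(p[2]); return [p[0]+c*P[0]-s*P[1],p[1]+s*P[0]+c*P[1],P[2]]
for P in [(-10,48,66),(-10,-48,66),(-10,48,60),(-10,-48,60)]:
    print(P,proj(D["top"],jp(P)).round(1),proj(D["scene"],jp(P)).round(1))
# red/yellow blobs
for c,(x0,y0,x1,y1) in {"top":(300,175,330,200),"scene":(290,200,320,240)}.items():
    h=cv2.cvtColor(D[c]["frame"],cv2.COLOR_RGB2HSV)[y0:y1,x0:x1]
    m=((h[...,0]<6)|(h[...,0]>174))&(h[...,1]>170)&(h[...,2]>110)
    v,u=np.nonzero(m); print(c,"red",u.mean()+x0,v.mean()+y0,u.min()+x0,u.max()+x0,v.min()+y0,v.max()+y0,len(u))
g=unproj(D["top"],*A(545,312),66);print("grip top",g)
c,s=np.cos(p[2]),np.sin(p[2]);d=g[:2]-p[:2];print("grip in jig",c*d[0]+s*d[1],-s*d[0]+c*d[1])
for uv in [A(517,287),A(577,287),A(577,338),A(520,340)]:
    g=unproj(D["top"],*uv,66);d=g[:2]-p[:2];print("corner",g.round(1),c*d[0]+s*d[1],-s*d[0]+c*d[1])
print("board edges")
for uv in [A(430,265),A(500,262),A(440,402),A(510,405)]:
    g=unproj(D["top"],*uv,16);d=g[:2]-p[:2];print(g.round(1),c*d[0]+s*d[1],-s*d[0]+c*d[1])
g=unproj(D["scene"],*SA(118,187),66);d=g[:2]-p[:2];print("grip scene",g,c*d[0]+s*d[1],-s*d[0]+c*d[1])
E
python3 fit.py
```

```text
jig [564.5509, 156.6807, 1.6445] [[-1.0, -0.7], [-0.7, -0.5], [-1.2, 0.1], [-0.2, -1.0], [0.2, -0.4], [-1.1, -2.0]]
bay [631.1753, -272.5278, 0.0778] [[-0.6, -0.2], [-0.7, -0.3], [0.8, 0.2], [-0.4, -0.2], [-0.2, -1.0], [-0.1, -1.4]]
(-10, 48, 66) [[294.7 205.4]] [[340.6 213. ]]
(-10, -48, 66) [[293.1 171. ]] [[312.2 236.9]]
(-10, 48, 60) [[294.8 205.8]] [[340.4 215. ]]
(-10, -48, 60) [[293.3 171.5]] [[312.1 239. ]]
top red 313.6119402985075 188.17910447761193 310 317 184 192 67
scene red 307.8095238095238 221.2420634920635 302 314 210 232 252
grip top [566.61850863  92.33366424  66.        ]
grip in jig -64.32470917396698 2.6731853693416827
corner [577.1 104.3  66. ] -53.12942122161418 -8.653392883962946
corner [577.6  79.1  66. ] -78.30114441264215 -7.298854045914683
corner [555.8  78.7  66. ] -77.13726325059116 14.481814788817456
corner [554.5 102.5  66. ] -53.25394955658307 14.049342888793193
board edges
[596.6 144.   16. ] -14.97818009060606 -30.992175920748718
[598.5 113.4  16. ] -45.652317095598946 -30.682654562712965
[535.8 137.9  16. ] -16.58810252078942 30.015099243622817
[535.1 107.5  16. ] -46.88355634198788 32.97117405884399
grip scene [571.16532388  97.11045663  66.        ] -59.895461650788164 -2.2128192245384852
```

```bash
cat >> h.py <<'E'
def plan(x,y,z,yaw):
    """shift in tool axes (cm) and tool yaw to reach world x,y,z (mm), tool-x world yaw"""
    s=st(); r=R.from_quat(s["tool_rot"]); p=np.array(s["eef_pos"])
    l=r.inv().apply(np.array([x,y,z])-p)/10
    tx=r.apply([1,0,0]); cur=np.arctan2(tx[1],tx[0])
    dy=(yaw-cur+np.pi)%(2*np.pi)-np.pi
    print("t",round(s["time_s"],2),"tcp",p.round(1),"yaw",round(cur,4),"zax",r.apply([0,0,1]).round(4),"F",np.round(s["contact_force"],2),"w",round(s["grip_width"],1))
    print("linear cm",l.round(3),"toolyaw",round(-dy,4))
E
python3 -c "
from h import *
plan(568,94,200,1.6445)"
```

```text
t 1.35 tcp [ 216.7 -639.3  231.3] yaw 0.3267 zax [-0. -0. -1.] F [ 0.15 -0.17  0.58] w 85.6
linear cm [ 56.811 -58.173   3.127] toolyaw -1.3178
```

```bash
python3 -m crank '[{"linear":[3,-3,0.2],"yaw":-0.1,"jaw":8.5},{"linear":[6,-6,0.4],"yaw":-0.2,"jaw":8.5},{"linear":[9,-9,0.6],"yaw":-0.3,"jaw":8.5},{"linear":[12,-12,0.8],"yaw":-0.4,"jaw":8.5},{"linear":[15,-15.3,1],"yaw":-0.5,"jaw":8.5},{"linear":[18,-18.4,1.2],"yaw":-0.6,"jaw":8.5},{"linear":[21,-21.5,1.4],"yaw":-0.7,"jaw":8.5},{"linear":[24,-24.6,1.6],"yaw":-0.8,"jaw":8.5},{"linear":[27,-27.7,1.8],"yaw":-0.9,"jaw":8.5},{"linear":[30,-30.7,2],"yaw":-1.0,"jaw":8.5},{"linear":[32,-33,2],"yaw":-1.05,"jaw":8.5},{"linear":[33,-34,2],"yaw":-1.08,"jaw":8.5}]'; python3 -c "
from h import *
plan(568,94,200,1.6445)"
```

```text
time_s: 2.35
eef_pos: [421.1, -207.1, 211.3]
tool_rot: [0.761, 0.649, 0.001, -0.0]
contact_force: [0.3, -0.2, -0.2]
grip_width: 84.9
t 2.35 tcp [ 421.1 -207.1  211.3] yaw 1.412 zax [ 8.e-04  2.e-03 -1.e+00] F [ 0.31 -0.16 -0.21] w 84.9
linear cm [32.048  9.749  1.2  ] toolyaw -0.2325
```

```bash
python3 -m crank '[{"linear":[3,1,0.1],"yaw":-0.03,"jaw":8.5},{"linear":[6.5,2,0.2],"yaw":-0.06,"jaw":8.5},{"linear":[10,3,0.4],"yaw":-0.1,"jaw":8.5},{"linear":[13.5,4,0.5],"yaw":-0.13,"jaw":8.5},{"linear":[17,5,0.6],"yaw":-0.16,"jaw":8.5},{"linear":[20.5,6.2,0.7],"yaw":-0.19,"jaw":8.5},{"linear":[24,7.3,0.8],"yaw":-0.21,"jaw":8.5},{"linear":[27,8.3,1],"yaw":-0.23,"jaw":8.5},{"linear":[30,9.2,1.1],"yaw":-0.2325,"jaw":8.5},{"linear":[32,9.7,1.2],"yaw":-0.2325,"jaw":8.5},{"linear":[32,9.75,1.2],"yaw":-0.2325,"jaw":8.5}]'; python3 -c "
from h import *
d=vision.get_image('wrist'); print(d['position'],d['attitude'])
cv2.imwrite('pics/w1.png',d['frame'][:,:,::-1])
import pickle; pickle.dump(d,open('w1.pkl','wb'))
plan(568,94,200,1.6445)"
```

```text
time_s: 3.27
eef_pos: [569.2, 97.2, 199.9]
tool_rot: [0.679, 0.734, 0.002, -0.001]
contact_force: [-0.2, -0.4, 0.2]
grip_width: 85.2
[562.85623339 176.45115955 343.26497462] [-0.15197687 -0.00690356  0.0376991   0.9876407 ]
t 3.32 tcp [568.5  95.3 199.9] yaw 1.6477 zax [ 8.e-04  2.e-03 -1.e+00] F [-0.21 -0.38  0.72] w 85.0
linear cm [-0.125 -0.059 -0.014] toolyaw 0.0032
```

View pics/w1.png

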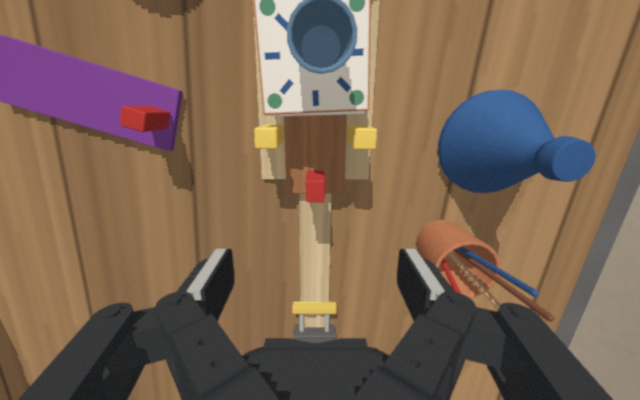

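```bash
python3 -c "
from h import *
import pickle; d=pickle.load(open('w1.pkl','rb'))
crop(d,240,90,400,210,'w1c',5)
crop(d,250,170,380,340,'w1d',3.5)
"
```

```text
(no output)
```

View pics/w1c.png

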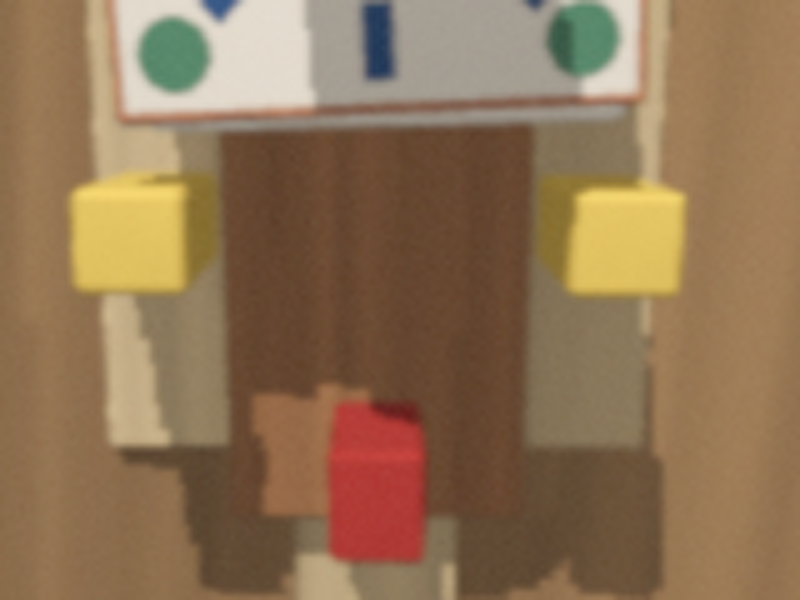

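View pics/w1d.png

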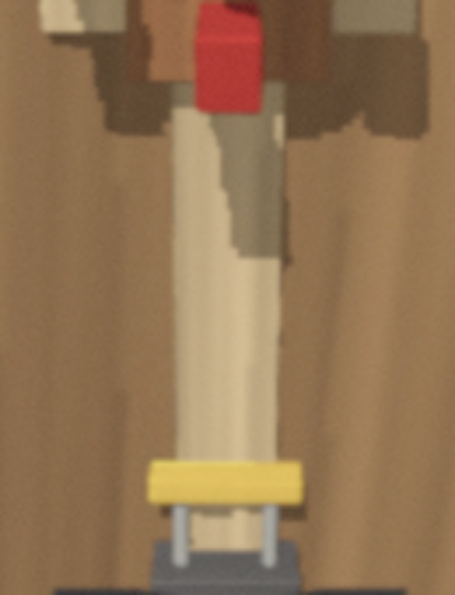

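```bash
python3 -c "
from h import *
import pickle; d=pickle.load(open('w1.pkl','rb'))
C=lambda u,v:(240+u/5,90+v/5)
G=[unproj(d,*C(u,v),66) for u,v in [(331,455),(425,455),(425,560),(330,558)]]
print('grip',np.round(G,1).tolist(),np.mean(G,0))
for z in(60,66):
  L=[unproj(d,*C(u,v),z) for u,v in [(73,188),(185,188),(185,291),(75,291)]]
  Rr=[unproj(d,*C(u,v),z) for u,v in [(572,190),(684,192),(681,295),(570,293)]]
  a,b=np.mean(L,0),np.mean(Rr,0); v=b-a
  print(z,a,b,'dist',np.linalg.norm(v),'jig yaw',np.arctan2(v[1],v[0])+np.pi/2,'mid',(a+b)/2,'w',np.linalg.norm(L[0]-L[1]),np.linalg.norm(L[1]-L[2]))
E=[unproj(d,*C(u,v),16) for u,v in [(222,150),(230,450),(530,150),(524,450)]]
E=np.array(E);print(E.round(1))
for a,b in((1,0),(3,2)):
  v=E[b]-E[a];print('board yaw',np.arctan2(v[1],v[0]))
print('board width',np.linalg.norm(E[0]-E[2]),(E[0]+E[2])/2,(E[1]+E[3])/2)
H=lambda u,v:(250+u/3.5,170+v/3.5)
for n,uv,z in [('bumper L',(150,462),19),('bumper R',(302,462),19),('bump Ll',(149,502),19),('bumper Rl',(303,502),19),('stripL',(173,150),6),('stripR',(285,150),6),('stripL',(177,450),6),('stripR',(277,450),6)]: print(n,unproj(d,*H(*uv),z).round(1))
"
```

```text
grip [[559.9, 104.9, 66.0], [578.8, 106.3, 66.0], [580.7, 84.1, 66.0], [561.2, 83.1, 66.0]] [570.12787741  94.59272188  66.        ]
60 [517.46974838 143.73870224  60.        ] [614.92502302 150.61772791  60.        ] dist 97.69775611519427 jig yaw 1.6412659337525628 mid [566.1973857  147.17821507  60.        ] w 21.749491724822473 19.931425679517314
66 [518.43110589 144.4316038   66.        ] [613.82212374 151.16492084  66.        ] dist 95.62836318205939 jig yaw 1.6412659337525628 mid [566.12661481 147.79826232  66.        ] w 21.28880310448657 19.509246572354783
[[530.5 160.   16. ]
 [535.4  91.4  16. ]
 [598.9 165.2  16. ]
 [604.9  96.7  16. ]]
board yaw 1.6425244227863944
board yaw 1.6592924714272832
board width 68.60434114880107 [564.66457323 162.62025397  16.        ] [570.17162607  94.02744718  16.        ]
bumper L [552.7 -77.4  19. ]
bumper R [611.4 -73.   19. ]
bump Ll [553.3 -96.1  19. ]
bumper Rl [613.7 -91.6  19. ]
stripL [553.5  47.2   6. ]
stripR [594.   50.3   6. ]
stripL [562.8 -81.    6. ]
stripR [602.8 -78.    6. ]
```

```bash
python3 -c "
from h import *
plan(570,94.5,26,1.645)"
```

```text
t 3.32 tcp [568.5  95.3 199.9] yaw 1.6477 zax [ 8.e-04  2.e-03 -1.e+00] F [-0.21 -0.38  0.72] w 85.0
linear cm [-0.124  0.128 17.386] toolyaw 0.0027
```

```bash
python3 -m crank '[{"linear":[-0.12,0.13,2],"yaw":0.003,"jaw":6},{"linear":[-0.12,0.13,4.5],"yaw":0.003,"jaw":6},{"linear":[-0.12,0.13,7],"yaw":0.003,"jaw":6},{"linear":[-0.12,0.13,9.5],"yaw":0.003,"jaw":6},{"linear":[-0.12,0.13,11],"yaw":0.003,"jaw":6},{"linear":[-0.12,0.13,12],"yaw":0.003,"jaw":6},{"linear":[-0.12,0.13,12],"yaw":0.003,"jaw":6}]' 30; python3 -c "
from h import *
d=vision.get_image('wrist')
crop(d,200,130,440,400,'w2',2.2)
plan(570,94.5,26,1.645)"
```

```text
time_s: 3.9
eef_pos: [567.6, 93.2, 77.3]
tool_rot: [0.681, 0.732, -0.001, -0.002]
contact_force: [0.6, -0.3, 0.1]
grip_width: 59.8
t 3.95 tcp [568.9  93.5  79. ] yaw 1.6438 zax [-0.0015  0.0015 -1.    ] F [-0.01  0.49  0.31] w 59.9
linear cm [0.085 0.12  5.302] toolyaw -0.0012
```

View pics/w2.png

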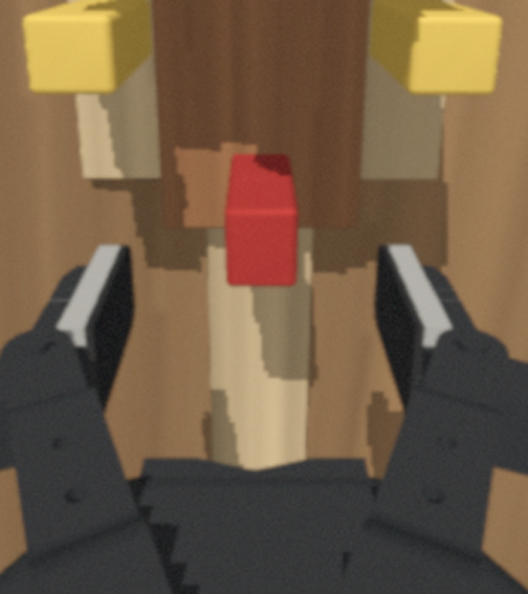

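```bash
python3 -m crank '[{"linear":[0.08,0.16,1.5],"yaw":0,"jaw":6},{"linear":[0.08,0.16,3],"yaw":0,"jaw":6},{"linear":[0.08,0.16,4.3],"yaw":0,"jaw":5},{"linear":[0.08,0.16,5.2],"yaw":0,"jaw":4},{"linear":[0.08,0.16,5.2],"yaw":0,"jaw":3.4},{"linear":[0.08,0.16,5.2],"yaw":0,"jaw":3}]' 30; python3 -c "
from h import *
d=vision.get_image('wrist')
crop(d,200,130,440,400,'w3',2.2)
plan(570,94.5,26,1.645)"
```

```text
time_s: 4.45
eef_pos: [570.3, 94.4, 27.0]
tool_rot: [0.681, 0.732, -0.0, -0.001]
contact_force: [0.6, -0.4, -0.2]
grip_width: 30.4
t 4.5 tcp [570.9  94.5  27.6] yaw 1.6438 zax [-8.0e-04  1.6e-03 -1.0e+00] F [-0.12 -0.35 -0.02] w 29.8
linear cm [ 0.007 -0.089  0.16 ] toolyaw -0.0012
```

View pics/w3.png

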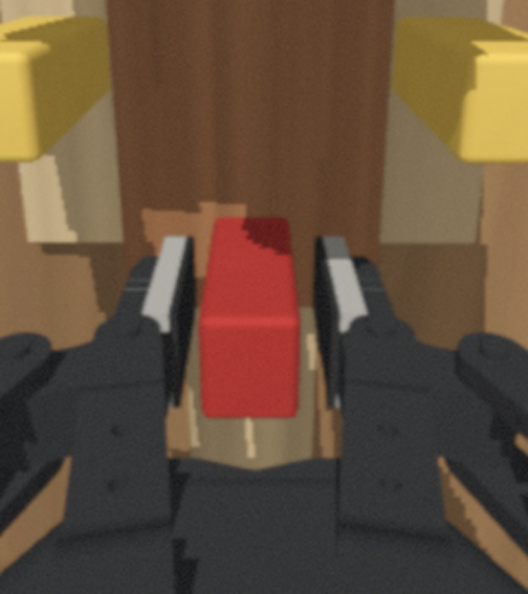

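```bash
python3 -m crank '[{"linear":[0,-0.05,0.1],"yaw":0,"jaw":2.6},{"linear":[0,-0.05,0.1],"yaw":0,"jaw":1.8},{"linear":[0,-0.05,0.1],"yaw":0,"jaw":1.2},{"linear":[0,-0.05,0.1],"yaw":0,"jaw":1.0},{"linear":[0,-0.05,0.1],"yaw":0,"jaw":1.0}]' 60; python3 -c "
from h import *
plan(570,94.5,26,1.645)"
```

```text
time_s: 4.92
eef_pos: [571.0, 94.5, 27.7]
tool_rot: [0.681, 0.733, 0.001, -0.0]
contact_force: [-2.2, 0.3, 5.8]
grip_width: 19.3
t 4.92 tcp [571.   94.5  27.7] yaw 1.6445 zax [ 6.0e-04  1.5e-03 -1.0e+00] F [-2.22  0.35  5.81] w 19.3
linear cm [ 0.006 -0.103  0.174] toolyaw -0.0005
```

```bash
python3 -m crank '[{"linear":[-0.1,0,-0.05],"yaw":0,"jaw":1.0},{"linear":[-0.3,0,-0.05],"yaw":0,"jaw":1.0},{"linear":[-0.5,0,-0.05],"yaw":0,"jaw":1.0},{"linear":[-0.7,0,-0.05],"yaw":0,"jaw":1.0},{"linear":[-0.9,0,-0.05],"yaw":0,"jaw":1.0},{"linear":[-1.1,0,-0.05],"yaw":0,"jaw":1.0}]'; python3 -c "
from h import *
plan(570,94.5,27,1.645)"
```

```text
time_s: 5.42
eef_pos: [571.6, 83.7, 27.8]
tool_rot: [0.681, 0.732, 0.001, -0.001]
contact_force: [-0.1, 4.9, -4.9]
grip_width: 19.3
t 5.42 tcp [571.6  83.7  27.8] yaw 1.6437 zax [ 1.0e-04  2.3e-03 -1.0e+00] F [-0.06  4.92 -4.89] w 19.3
linear cm [ 1.085 -0.082  0.085] toolyaw -0.0013
```

```bash
python3 -m crank '[{"linear":[-0.2,0,0.02],"yaw":0,"jaw":1.0},{"linear":[-0.4,0,0.02],"yaw":0,"jaw":1.0},{"linear":[-0.6,0,0.02],"yaw":0,"jaw":1.0},{"linear":[-0.8,0,0.02],"yaw":0,"jaw":1.0},{"linear":[-1.0,0,0.02],"yaw":0,"jaw":1.0},{"linear":[-1.2,0,0.02],"yaw":0,"jaw":1.0},{"linear":[-1.4,0,0.02],"yaw":0,"jaw":1.0},{"linear":[-1.6,0,0.02],"yaw":0,"jaw":1.0}]'; python3 -c "
from h import *
d=vision.get_image('wrist')
cv2.imwrite('pics/w4.png',d['frame'][:,:,::-1])
plan(570,94.5,27,1.645)"
```

```text
time_s: 6.08
eef_pos: [572.9, 68.4, 27.8]
tool_rot: [0.681, 0.732, 0.001, -0.001]
contact_force: [-0.4, 6.8, -1.1]
grip_width: 19.0
t 6.13 tcp [572.9  68.1  27.7] yaw 1.6433 zax [ 2.0e-04  3.3e-03 -1.0e+00] F [ 0.37  5.22 -1.84] w 19.4
linear cm [ 2.653 -0.096  0.083] toolyaw -0.0017
```

View pics/w4.png

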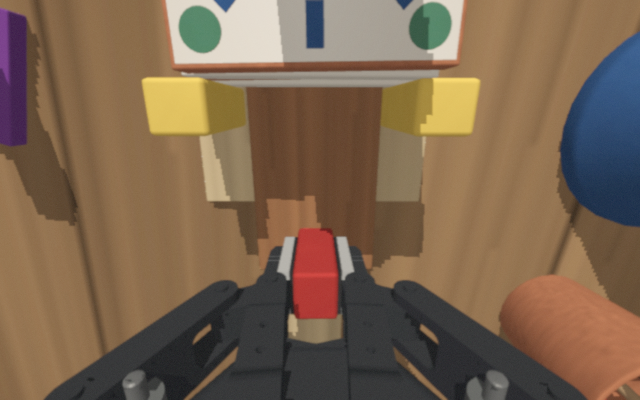

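The stack is now at the stops (tile edge at about row 78), and the board sits centred in the gap and square. I'll keep drawing gently.

```bash
python3 -m crank '[{"linear":[-0.2,0,0.01],"yaw":0,"jaw":1.0},{"linear":[-0.4,0,0.01],"yaw":0,"jaw":1.0},{"linear":[-0.6,0,0.01],"yaw":0,"jaw":1.0},{"linear":[-0.8,0,0.01],"yaw":0,"jaw":1.0},{"linear":[-1.0,0,0.01],"yaw":0,"jaw":1.0},{"linear":[-1.2,0,0.01],"yaw":0,"jaw":1.0},{"linear":[-1.4,0,0.01],"yaw":0,"jaw":1.0},{"linear":[-1.6,0,0.01],"yaw":0,"jaw":1.0},{"linear":[-1.8,0,0.01],"yaw":0,"jaw":1.0},{"linear":[-2.0,0,0.01],"yaw":0,"jaw":1.0}]'; python3 -c "
from h import *
plan(570,94.5,27,1.645)"
```

```text
time_s: 6.97
eef_pos: [574.4, 49.0, 27.8]
tool_rot: [0.681, 0.732, 0.002, -0.002]
contact_force: [-1.4, 7.7, -1.2]
grip_width: 19.2
t 6.97 tcp [574.4  49.   27.8] yaw 1.6429 zax [ 3.0e-04  4.9e-03 -1.0e+00] F [-1.4   7.66 -1.19] w 19.2
linear cm [ 4.569 -0.111  0.099] toolyaw -0.0021
```

```bash
python3 -m crank '[{"linear":[-0.2,0,0.01],"yaw":0,"jaw":1.0},{"linear":[-0.4,0,0.01],"yaw":0,"jaw":1.0},{"linear":[-0.6,0,0.01],"yaw":0,"jaw":1.0},{"linear":[-0.8,0,0.01],"yaw":0,"jaw":1.0},{"linear":[-1.0,0,0.01],"yaw":0,"jaw":1.0},{"linear":[-1.2,0,0.01],"yaw":0,"jaw":1.0},{"linear":[-1.4,0,0.01],"yaw":0,"jaw":1.0},{"linear":[-1.6,0,0.01],"yaw":0,"jaw":1.0},{"linear":[-1.8,0,0.01],"yaw":0,"jaw":1.0},{"linear":[-2.0,0,0.01],"yaw":0,"jaw":1.0}]'; python3 -c "
from h import *
d=vision.get_image('wrist')
cv2.imwrite('pics/w5.png',d['frame'][:,:,::-1])
plan(570,94.5,27,1.645)"
```

```text
time_s: 7.8
eef_pos: [575.7, 30.7, 27.7]
tool_rot: [0.681, 0.732, 0.003, -0.003]
contact_force: [-1.4, 10.6, -1.4]
grip_width: 19.1
t 7.85 tcp [575.8  30.3  27.8] yaw 1.6424 zax [ 1.0e-04  7.1e-03 -1.0e+00] F [-0.62  9.31 -1.58] w 19.3
linear cm [ 6.441 -0.116  0.122] toolyaw -0.0026
```

View pics/w5.png

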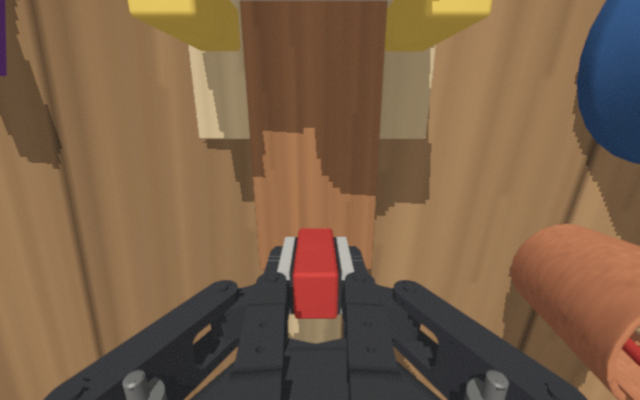

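```bash
python3 -m crank '[{"linear":[-0.25,0,0.01],"yaw":0,"jaw":1.0},{"linear":[-0.5,0,0.01],"yaw":0,"jaw":1.0},{"linear":[-0.75,0,0.01],"yaw":0,"jaw":1.0},{"linear":[-1.0,0,0.01],"yaw":0,"jaw":1.0},{"linear":[-1.25,0,0.01],"yaw":0,"jaw":1.0},{"linear":[-1.5,0,0.01],"yaw":0,"jaw":1.0},{"linear":[-1.75,0,0.01],"yaw":0,"jaw":1.0},{"linear":[-2.0,0,0.01],"yaw":0,"jaw":1.0},{"linear":[-2.25,0,0.01],"yaw":0,"jaw":1.0},{"linear":[-2.5,0,0.01],"yaw":0,"jaw":1.0},{"linear":[-2.75,0,0.01],"yaw":0,"jaw":1.0},{"linear":[-3,0,0.01],"yaw":0,"jaw":1.0}]'; python3 -c "
from h import *
d=vision.get_image('scene')
crop(d,220,150,420,310,'s5',3.8)
plan(570,94.5,27,1.645)"
```

```text
time_s: 8.85
eef_pos: [578.3, 0.1, 27.8]
tool_rot: [0.681, 0.732, 0.003, -0.002]
contact_force: [-0.3, 1.3, 0.7]
grip_width: 19.6
t 8.9 tcp [ 5.783e+02 -4.000e-01  2.770e+01] yaw 1.6421 zax [ 7.0e-04  6.8e-03 -1.0e+00] F [-0.37  1.16  2.4 ] w 19.5
linear cm [ 9.521 -0.152  0.139] toolyaw -0.0029
```

View pics/s5.png

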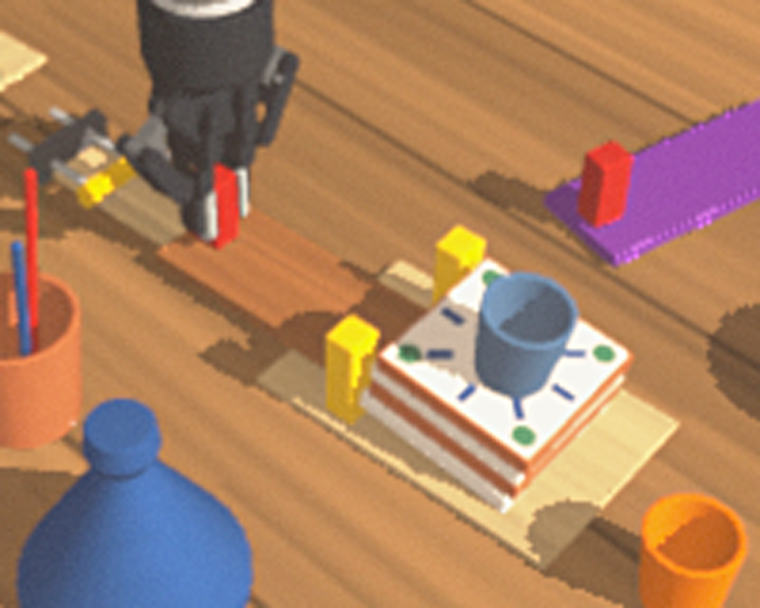

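The stack sits at the stops, with its rear already down on the jig and the cup upright. Next I'll draw slowly through the drop.

```bash
python3 -m crank '[{"linear":[-0.2,0,0.01],"yaw":0,"jaw":1.0},{"linear":[-0.4,0,0.01],"yaw":0,"jaw":1.0},{"linear":[-0.6,0,0.01],"yaw":0,"jaw":1.0},{"linear":[-0.8,0,0.01],"yaw":0,"jaw":1.0},{"linear":[-1.0,0,0.01],"yaw":0,"jaw":1.0},{"linear":[-1.2,0,0.01],"yaw":0,"jaw":1.0},{"linear":[-1.4,0,0.01],"yaw":0,"jaw":1.0},{"linear":[-1.6,0,0.01],"yaw":0,"jaw":1.0},{"linear":[-1.8,0,0.01],"yaw":0,"jaw":1.0},{"linear":[-2.0,0,0.01],"yaw":0,"jaw":1.0},{"linear":[-2.2,0,0.01],"yaw":0,"jaw":1.0},{"linear":[-2.4,0,0.01],"yaw":0,"jaw":1.0}]'; python3 -c "
from h import *
plan(570,94.5,27,1.645)"
```

```text
time_s: 9.9
eef_pos: [580.3, -24.5, 27.8]
tool_rot: [0.682, 0.732, 0.003, -0.002]
contact_force: [0.0, 2.1, 4.8]
grip_width: 19.4
t 9.9 tcp [580.3 -24.5  27.8] yaw 1.6418 zax [ 0.0013  0.007  -1.    ] F [0.   2.07 4.78] w 19.4
linear cm [11.938 -0.185  0.161] toolyaw -0.0032
```

```bash
python3 -m crank '[{"linear":[-0.2,0,-0.02],"yaw":0,"jaw":1.0},{"linear":[-0.4,0,-0.02],"yaw":0,"jaw":1.0},{"linear":[-0.6,0,-0.02],"yaw":0,"jaw":1.0},{"linear":[-0.8,0,-0.02],"yaw":0,"jaw":1.0},{"linear":[-1.0,0,-0.02],"yaw":0,"jaw":1.0},{"linear":[-1.2,0,-0.02],"yaw":0,"jaw":1.0},{"linear":[-1.4,0,-0.02],"yaw":0,"jaw":1.0},{"linear":[-1.6,0,-0.02],"yaw":0,"jaw":1.0},{"linear":[-1.7,0,-0.02],"yaw":0,"jaw":1.0}]'; python3 -c "
from h import *
d=vision.get_image('scene')
crop(d,220,150,420,310,'s6',3.8)
plan(570,94.5,27,1.645)"
```

```text
time_s: 10.65
eef_pos: [581.5, -41.7, 27.8]
tool_rot: [0.682, 0.732, 0.003, -0.002]
contact_force: [-0.4, 1.3, 1.7]
grip_width: 19.4
t 10.7 tcp [581.5 -41.8  27.8] yaw 1.6418 zax [ 0.0012  0.0067 -1.    ] F [0.48 1.07 1.4 ] w 19.5
linear cm [13.678 -0.181  0.171] toolyaw -0.0032
```

View pics/s6.png

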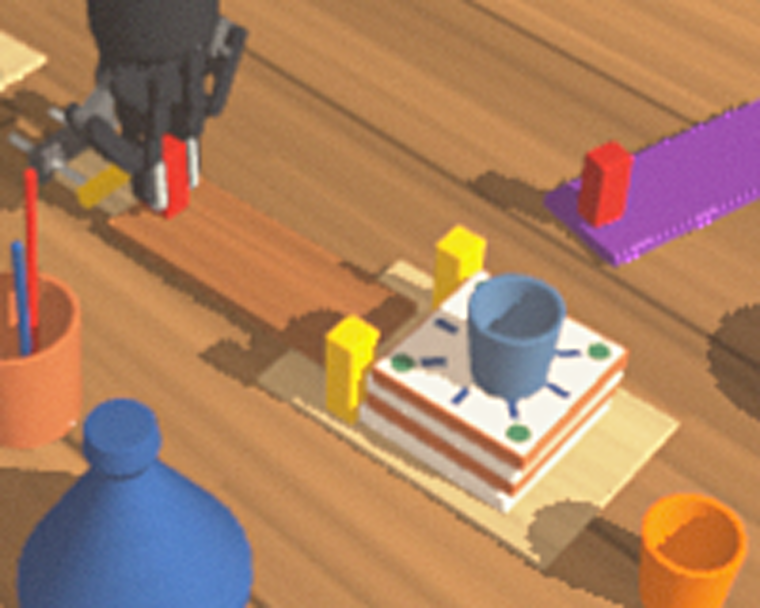

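The stack has settled flat with the cup upright. From here I'll feel for the bumper in 1 mm rows.

```bash
python3 -m crank '[{"linear":[-0.1,0,0],"yaw":-0.003,"jaw":1.0},{"linear":[-0.2,0,0],"yaw":-0.003,"jaw":1.0},{"linear":[-0.3,0,0],"yaw":-0.003,"jaw":1.0},{"linear":[-0.4,0,0],"yaw":-0.003,"jaw":1.0},{"linear":[-0.5,0,0],"yaw":-0.003,"jaw":1.0},{"linear":[-0.6,0,0],"yaw":-0.003,"jaw":1.0}]'
```

```text
time_s: 11.2
eef_pos: [582.0, -47.9, 27.8]
tool_rot: [0.68, 0.733, 0.003, -0.002]
contact_force: [0.6, 1.6, 2.3]
grip_width: 19.1
```

```bash
python3 -m crank '[{"linear":[-0.1,0,0],"yaw":0,"jaw":1.0},{"linear":[-0.2,0,0],"yaw":0,"jaw":1.0},{"linear":[-0.3,0,0],"yaw":0,"jaw":1.0}]'
```

```text
time_s: 11.45
eef_pos: [582.2, -51.0, 27.8]
tool_rot: [0.68, 0.733, 0.003, -0.002]
contact_force: [0.4, 1.7, 2.0]
grip_width: 19.4
```

```bash
python3 -m crank '[{"linear":[-0.1,0,0],"yaw":0,"jaw":1.0},{"linear":[-0.2,0,0],"yaw":0,"jaw":1.0}]'
```

```text
time_s: 11.62
eef_pos: [582.4, -53.0, 27.8]
tool_rot: [0.68, 0.733, 0.003, -0.002]
contact_force: [-0.1, 2.0, 2.8]
grip_width: 19.3
```

```bash
python3 -m crank '[{"linear":[-0.1,0,0],"yaw":0,"jaw":1.0},{"linear":[-0.2,0,0],"yaw":0,"jaw":1.0}]'
```

```text
time_s: 11.78
eef_pos: [582.5, -55.1, 27.8]
tool_rot: [0.68, 0.733, 0.003, -0.002]
contact_force: [-0.1, 2.2, 1.9]
grip_width: 19.4
```

```bash
python3 -m crank '[{"linear":[-0.1,0,0],"yaw":0,"jaw":1.0}]'
```

```text
time_s: 11.87
eef_pos: [582.6, -56.2, 27.8]
tool_rot: [0.68, 0.733, 0.003, -0.002]
contact_force: [0.3, 2.2, 2.4]
grip_width: 19.3
```

```bash
python3 -m crank '[{"linear":[-0.1,0,0],"yaw":0,"jaw":1.0}]'
```

```text
time_s: 11.95
eef_pos: [582.7, -57.4, 27.8]
tool_rot: [0.68, 0.733, 0.003, -0.002]
contact_force: [0.1, 1.5, 2.4]
grip_width: 19.7
```

Contact is expected around y = -58, so I'll step on in single rows.

```bash
python3 -m crank '[{"linear":[-0.1,0,0],"yaw":0,"jaw":1.0}]'
```

```text
time_s: 12.03
eef_pos: [582.8, -58.5, 27.8]
tool_rot: [0.68, 0.733, 0.003, -0.002]
contact_force: [-1.0, 2.3, 2.2]
grip_width: 19.8
```

```bash
python3 -m crank '[{"linear":[-0.1,0,0],"yaw":0,"jaw":1.0}]'
```

```text
time_s: 12.12
eef_pos: [582.9, -59.5, 27.8]
tool_rot: [0.68, 0.733, 0.003, -0.002]
contact_force: [-0.2, 1.8, 1.6]
grip_width: 19.0
```

```bash
python3 -m crank '[{"linear":[-0.08,0,0],"yaw":0,"jaw":1.0}]'
```

```text
time_s: 12.2
eef_pos: [583.0, -60.5, 27.8]
tool_rot: [0.68, 0.733, 0.003, -0.002]
contact_force: [-0.2, 1.5, 2.9]
grip_width: 19.3
```

```bash
python3 -m crank '[{"linear":[-0.08,0,0],"yaw":0,"jaw":1.0}]'|grep -E "eef|force"
```

```text
eef_pos: [583.0, -61.4, 27.8]
contact_force: [-0.1, 1.7, 2.6]
```

```bash
python3 -m crank '[{"linear":[-0.08,0,0],"yaw":0,"jaw":1.0}]'|grep -E "eef|force"
```

```text
eef_pos: [583.1, -62.3, 27.8]
contact_force: [-0.0, 1.8, 2.5]
```

```bash
python3 -m crank '[{"linear":[-0.08,0,0],"yaw":0,"jaw":1.0}]'|grep -E "eef|force"
```

```text
eef_pos: [583.2, -63.1, 27.8]
contact_force: [-0.2, 1.2, 2.6]
```

```bash
python3 -c "
from h import *
d=vision.get_image('scene')
crop(d,220,170,300,230,'s7',9)
d=vision.get_image('top')
crop(d,290,150,410,220,'t7',6.5)
"
```

```text
(no output)
```

View pics/s7.png

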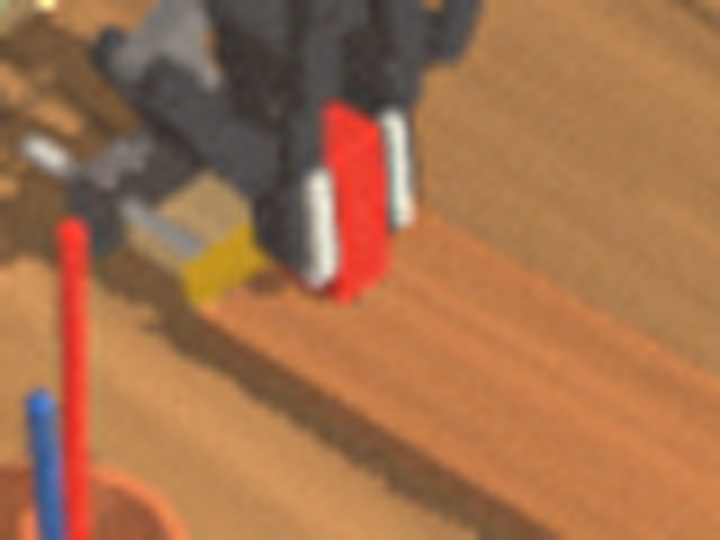

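View pics/t7.png

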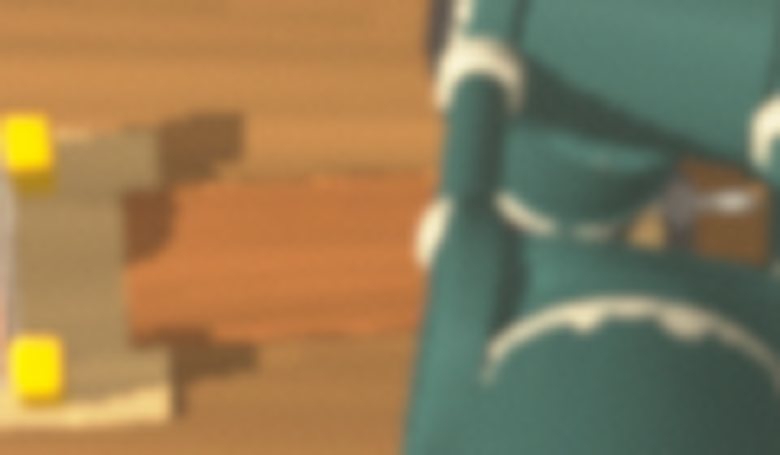

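The board's front edge is almost at the bumper, so I'll continue.

```bash
python3 -m crank '[{"linear":[-0.08,0,0],"yaw":0,"jaw":1.0}]'|grep -E "eef|force"
```

```text
eef_pos: [583.2, -64.0, 27.8]
contact_force: [0.7, 2.9, 2.6]
```

```bash
python3 -m crank '[{"linear":[-0.08,0,0],"yaw":0,"jaw":1.0}]'|grep -E "eef|force"
```

```text
eef_pos: [583.3, -64.9, 27.8]
contact_force: [0.4, 1.3, 1.7]
```

```bash
python3 -m crank '[{"linear":[-0.08,0,0],"yaw":0,"jaw":1.0}]'|grep -E "eef|force"
```

```text
eef_pos: [583.4, -65.7, 27.8]
contact_force: [-1.4, 2.5, 3.1]
```

```bash
python3 -m crank '[{"linear":[-0.08,0,0],"yaw":0,"jaw":1.0}]'|grep -E "eef|force"
```

```text
eef_pos: [583.4, -66.5, 27.8]
contact_force: [-0.2, 2.7, 2.2]
```

```bash
python3 -m crank '[{"linear":[-0.08,0,0],"yaw":0,"jaw":1.0}]'|grep -E "eef|force"
```

```text
eef_pos: [583.5, -67.0, 27.8]
contact_force: [0.6, 4.2, 3.8]
```

```bash
python3 -m crank '[{"linear":[-0.08,0,0],"yaw":0,"jaw":1.0}]'|grep -E "eef|force"
```

```text
eef_pos: [583.5, -67.1, 27.9]
contact_force: [-0.6, 6.2, 3.1]
```

```bash
python3 -m crank '[{"linear":[-0.08,0,0],"yaw":0,"jaw":1.0}]'|grep -E "eef|force"
```

```text
eef_pos: [583.5, -67.1, 27.9]
contact_force: [0.3, 6.0, 3.3]
```

Contact at y = -67.1. I'll press a little more and hold.

```bash
python3 -m crank '[{"linear":[-0.12,0,0],"yaw":0,"jaw":1.0},{"linear":[-0.12,0,0],"yaw":0,"jaw":1.0},{"linear":[-0.12,0,0],"yaw":0,"jaw":1.0}]'|grep -E "eef|force|time"; python3 -c "
from h import *
d=vision.get_image('scene')
crop(d,220,150,420,310,'s8',3.8)
plan(583,-66,27.8,1.645)"
```

```text
time_s: 13.38
eef_pos: [583.6, -67.1, 27.9]
contact_force: [0.3, 5.7, 3.6]
t 13.43 tcp [583.5 -67.1  27.9] yaw 1.6416 zax [ 8.000e-04  1.250e-02 -9.999e-01] F [0.72 6.   2.58] w 19.6
linear cm [ 0.117 -0.045  0.01 ] toolyaw -0.0034
```

View pics/s8.png

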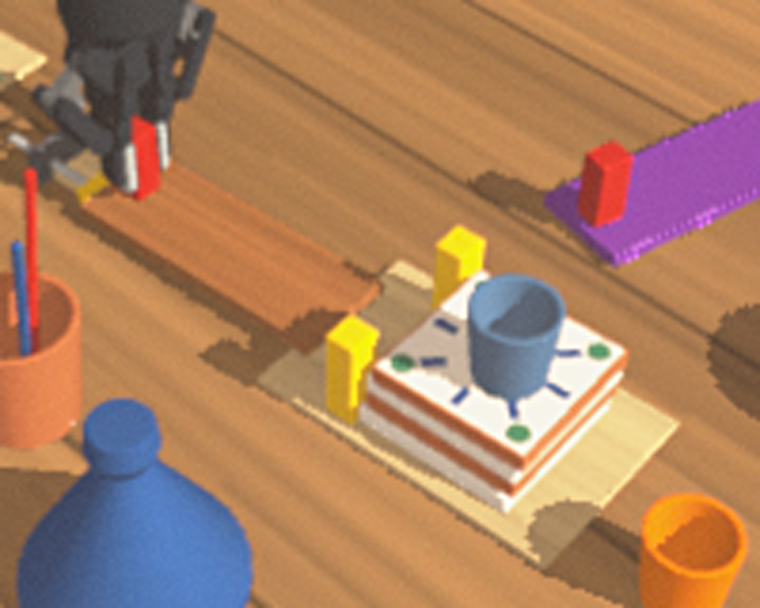

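```bash
python3 -m crank '[{"linear":[-0.15,0,0],"yaw":0,"jaw":1.0},{"linear":[-0.2,0,0],"yaw":0,"jaw":1.0},{"linear":[-0.2,0,0],"yaw":0,"jaw":1.0},{"linear":[-0.2,0,0],"yaw":0,"jaw":1.0}]'|grep -E "eef|force|time"; python3 -c "
from h import *
plan(583,-66,27.8,1.645)"
```

```text
time_s: 13.77
eef_pos: [583.6, -67.3, 28.0]
contact_force: [0.8, 8.2, 4.2]
t 13.77 tcp [583.6 -67.3  28. ] yaw 1.6403 zax [ 5.000e-04  1.550e-02 -9.999e-01] F [0.78 8.21 4.17] w 19.3
linear cm [ 0.134 -0.051  0.02 ] toolyaw -0.0047
```

Step 1's contact was held at about 6 N. Now I'll back off 4 mm and lift.

```bash
python3 -m crank '[{"linear":[0.2,0,0],"yaw":0,"jaw":1.0},{"linear":[0.4,0,0],"yaw":0,"jaw":1.0},{"linear":[0.4,0,-0.3],"yaw":0,"jaw":1.0},{"linear":[0.4,0,-1],"yaw":0,"jaw":1.0},{"linear":[0.4,0,-2],"yaw":0,"jaw":1.0},{"linear":[0.4,0,-3],"yaw":0,"jaw":1.0},{"linear":[0.4,0,-4],"yaw":0,"jaw":1.0},{"linear":[0.4,0,-5.5],"yaw":0,"jaw":1.0},{"linear":[0.4,0,-7],"yaw":0,"jaw":1.0},{"linear":[0.4,0,-8.5],"yaw":0,"jaw":1.0},{"linear":[0.4,0,-9.5],"yaw":0,"jaw":1.0},{"linear":[0.4,0,-10],"yaw":0,"jaw":1.0}]' 80|grep -E "eef|force|time"; python3 -c "
from h import *
d=vision.get_image('scene')
crop(d,180,110,420,310,'s9',3.2)
plan(490,-230,130,1.645)
g=unproj(d,221,255,10);print(g)"
```

```text
time_s: 14.77
eef_pos: [584.8, -65.2, 131.1]
contact_force: [0.2, 0.1, -1.3]
t 14.82 tcp [584.9 -65.2 131.1] yaw 1.6403 zax [ 0.005   0.0148 -0.9999] F [-0.51 -1.06 -0.6 ] w 19.3
linear cm [-15.779 -10.612  -0.177] toolyaw -0.0047
[749.16975043  13.90916837  10.        ]
```

View pics/s9.png

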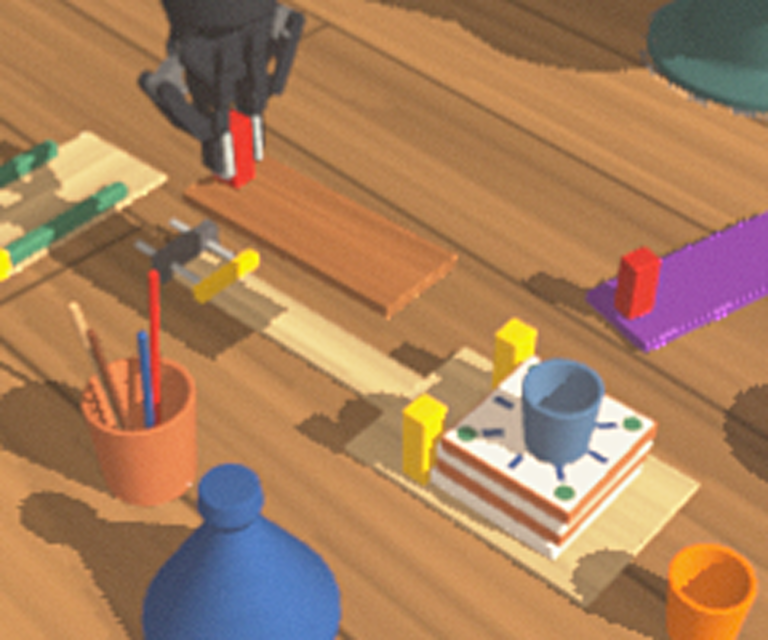

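```bash
python3 -m crank '[{"linear":[-1,-0.7,0],"yaw":0,"jaw":1.0},{"linear":[-3,-2,0],"yaw":0,"jaw":1.0},{"linear":[-5,-3.4,0],"yaw":0.02,"jaw":1.0},{"linear":[-7,-4.8,0],"yaw":0.06,"jaw":1.0},{"linear":[-9,-6.2,0],"yaw":0.12,"jaw":1.0},{"linear":[-11,-7.5,0],"yaw":0.2,"jaw":1.0},{"linear":[-13,-9,0],"yaw":0.29,"jaw":1.0},{"linear":[-14.5,-10,0],"yaw":0.38,"jaw":1.0},{"linear":[-15.5,-10.5,0],"yaw":0.47,"jaw":1.0},{"linear":[-15.8,-10.6,0],"yaw":0.56,"jaw":1.0},{"linear":[-15.8,-10.6,0],"yaw":0.64,"jaw":1.0},{"linear":[-15.8,-10.6,0],"yaw":0.7,"jaw":1.0}]'|grep -E "eef|force|time"; python3 -c "
from h import *
plan(480,-284,130,0.0778)"
```

```text
time_s: 15.82
eef_pos: [488.4, -230.9, 127.0]
contact_force: [-0.9, -0.2, -1.0]
t 15.82 tcp [ 488.4 -230.9  127. ] yaw 0.9351 zax [ 0.0027  0.0156 -0.9999] F [-0.9  -0.2  -0.98] w 19.0
linear cm [-4.768  2.479 -0.386] toolyaw 0.8573
```

```bash
python3 -m crank '[{"linear":[-0.4,0.3,0],"yaw":0.07,"jaw":1.0},{"linear":[-1,0.7,0],"yaw":0.16,"jaw":1.0},{"linear":[-2,1.2,0],"yaw":0.26,"jaw":1.0},{"linear":[-2.6,1.6,0],"yaw":0.36,"jaw":1.0},{"linear":[-3.1,1.9,0],"yaw":0.46,"jaw":1.0},{"linear":[-3.5,2.2,0],"yaw":0.56,"jaw":1.0},{"linear":[-3.6,2.5,0],"yaw":0.66,"jaw":1.0},{"linear":[-3.6,2.8,0],"yaw":0.76,"jaw":1.0},{"linear":[-3.6,3.3,0],"yaw":0.83,"jaw":1.0},{"linear":[-3.6,3.8,0],"yaw":0.857,"jaw":1.0},{"linear":[-3.6,3.9,0],"yaw":0.857,"jaw":1.0},{"linear":[-3.6,3.9,0],"yaw":0.857,"jaw":1.0}]'|grep -E "eef|force|time"; python3 -c "
from h import *
d=vision.get_image('wrist')
cv2.imwrite('pics/w10.png',d['frame'][:,:,::-1])
import pickle; pickle.dump(d,open('w10.pkl','wb'))
plan(498.6,-282.8,130,0.0778)
d=vision.get_image('top')
crop(d,380,120,500,220,'t10',6)
pickle.dump(d,open('t10.pkl','wb'))
d=vision.get_image('scene')
pickle.dump(d,open('s10.pkl','wb'))
crop(d,110,80,280,230,'s10',4)
"
```

```text
time_s: 16.82
eef_pos: [497.4, -283.1, 125.2]
contact_force: [-0.7, -0.3, -0.9]
t 16.87 tcp [ 497.4 -282.9  125.3] yaw 0.0787 zax [ 0.001   0.0165 -0.9999] F [-0.84  0.33 -0.8 ] w 19.1
linear cm [ 0.124 -0.013 -0.468] toolyaw 0.0009
```

View pics/w10.png

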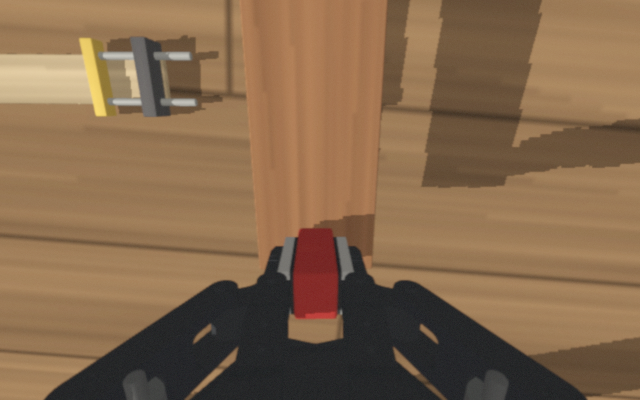

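View pics/t10.png

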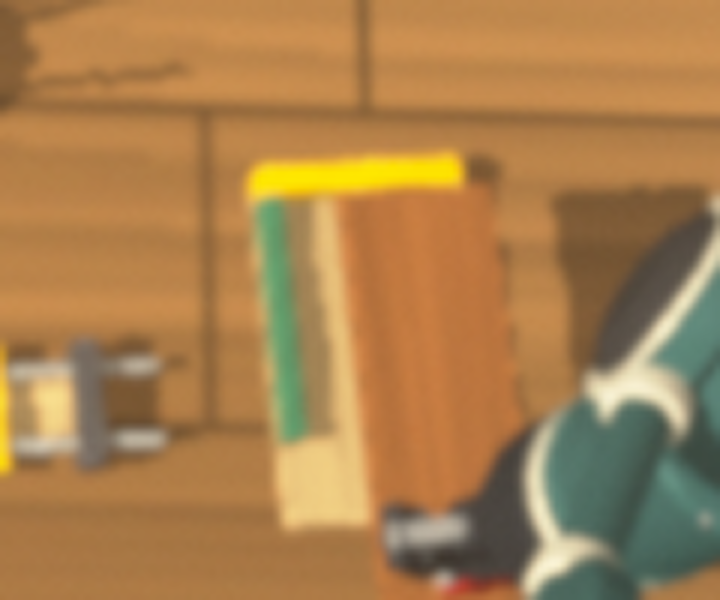

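View pics/s10.png

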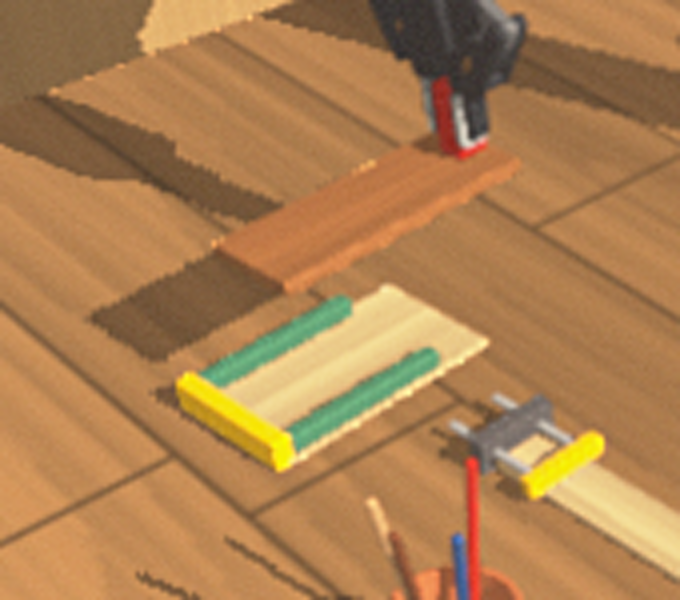

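The board is held level over the bay and aligned with the tool. I'll shift it sideways and forward so the wrist camera can see the bay for a better lateral fix.

```bash
python3 -m crank '[{"linear":[1,-1.5,0],"yaw":0,"jaw":1.0},{"linear":[3,-4.5,0],"yaw":0,"jaw":1.0},{"linear":[5,-7.5,0],"yaw":0,"jaw":1.0},{"linear":[6.5,-9.5,0],"yaw":0,"jaw":1.0},{"linear":[7,-10,0],"yaw":0,"jaw":1.0},{"linear":[7,-10,0],"yaw":0,"jaw":1.0}]'|grep -E "eef|force|time"; python3 -c "
from h import *
import pickle
d=vision.get_image('wrist')
cv2.imwrite('pics/w11.png',d['frame'][:,:,::-1])
pickle.dump(d,open('w11.pkl','wb'))
plan(498.6,-282.8,130,0.0778)
"
```

```text
time_s: 17.47
eef_pos: [560.3, -176.0, 127.5]
contact_force: [-0.3, -0.8, -1.1]
t 17.52 tcp [ 559.5 -177.1  127.4] yaw 0.0811 zax [ 0.001   0.0158 -0.9999] F [-0.12  0.27 -2.16] w 18.8
linear cm [-6.925 10.038 -0.438] toolyaw 0.0033
```

View pics/w11.png

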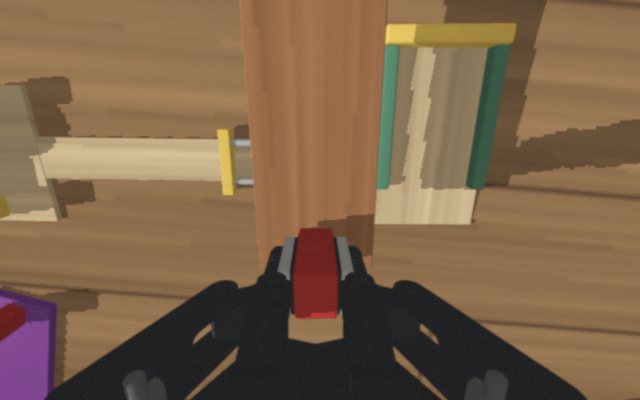

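```bash
python3 -c "
from h import *
import pickle
d=pickle.load(open('w11.pkl','rb'))
crop(d,370,10,530,130,'w11a',5)
crop(d,365,120,525,240,'w11b',5)
"
```

```text
(no output)
```

View pics/w11a.png

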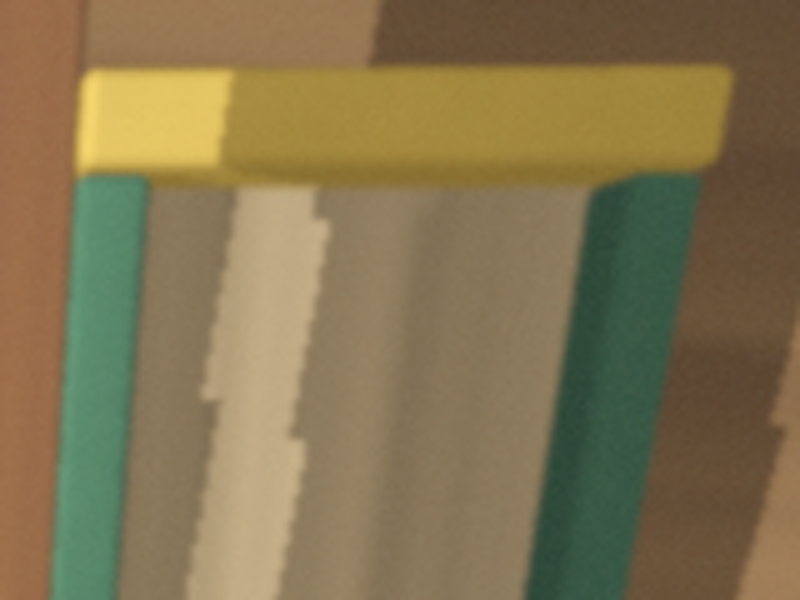

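View pics/w11b.png

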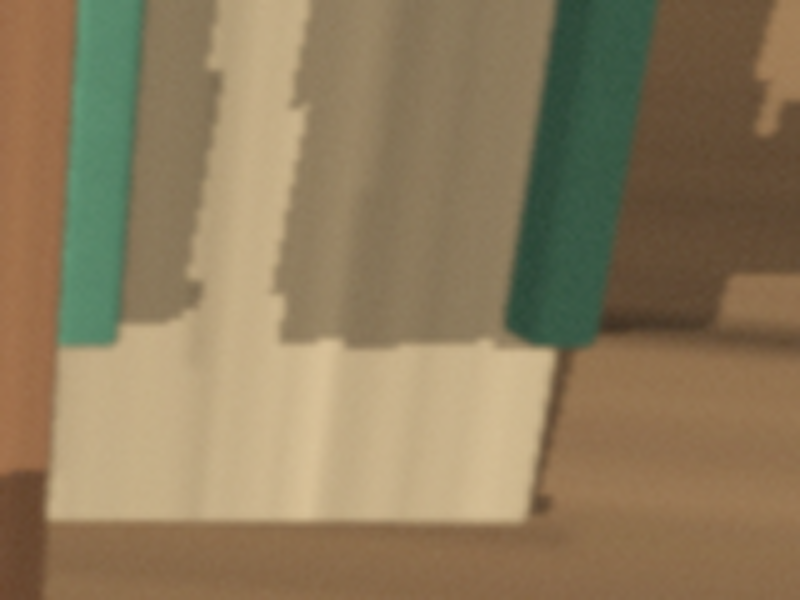

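```bash
cat > fb.py <<'E'
from h import *
import pickle
from scipy.optimize import least_squares
d=pickle.load(open('w11.pkl','rb'))
a=lambda u,v:(370+u/5,10+v/5)
b=lambda u,v:(365+u/5,120+v/5)
obs=[(a(82,168),(60,49.5,22)),(a(715,165),(60,-49.5,22)),(a(92,70),(74,49.5,22)),(a(732,67),(74,-49.5,22)),
(a(149,178),(60,37.5,19)),(b(118,344),(-60,37.5,19)),(a(637,176),(60,-37.5,19)),(b(540,344),(-60,-37.5,19)),(b(507,332),(-60,-37.5,5)),(b(530,522),(-100,-50,5))]
def f(p):
    c,s=np.cos(p[2]),np.sin(p[2])
    return np.ravel([proj(d,[p[0]+c*P[0]-s*P[1],p[1]+s*P[0]+c*P[1],P[2]])[0]-uv for uv,P in obs])
r=least_squares(f,[631,-272,.08],loss="soft_l1")
print(r.x,r.fun.reshape(-1,2).round(1).tolist())
p=r.x;c,s=np.cos(p[2]),np.sin(p[2])
for X in(-138,-133,-113): print(X,p[0]+c*X,p[1]+s*X)
E
python3 fb.py
```

```text
[ 6.32812311e+02 -2.72010987e+02  8.81821718e-02] [[-0.1, 0.7], [1.1, 0.1], [-0.9, 0.1], [1.4, -0.7], [0.8, -0.6], [1.1, 1.5], [-1.2, -1.1], [-1.0, 1.4], [-1.8, -0.3], [0.1, 0.1]]
-138 495.3485135108317 -284.1643611111274
-133 500.3290858664572 -283.72402145770184
-113 520.2513752889593 -281.96266284399974
```

```bash
python3 -c "
from h import *
plan(498.5,-283.3,65,0.083)"
python3 -m crank '[{"linear":[-1,1.5,0],"yaw":0,"jaw":1.0},{"linear":[-3,4.5,0],"yaw":0,"jaw":1.0},{"linear":[-5,7.5,0],"yaw":0,"jaw":1.0},{"linear":[-6.5,9.5,0.5],"yaw":0,"jaw":1.0},{"linear":[-6.9,10.09,1.5],"yaw":0,"jaw":1.0},{"linear":[-6.9,10.09,3.5],"yaw":0,"jaw":1.0},{"linear":[-6.9,10.09,5.5],"yaw":0,"jaw":1.0},{"linear":[-6.9,10.09,6],"yaw":0,"jaw":1.0},{"linear":[-6.9,10.09,6],"yaw":0,"jaw":1.0}]'|grep -E "eef|force|time"; python3 -c "
from h import *
import pickle
plan(498.5,-283.3,65,0.083)
d=vision.get_image('wrist')
cv2.imwrite('pics/w12.png',d['frame'][:,:,::-1])
d=vision.get_image('top')
crop(d,400,130,490,220,'t12',6.5)
d=vision.get_image('scene')
crop(d,130,90,270,220,'s12',4.5)
"
```

```text
t 17.52 tcp [ 559.5 -177.1  127.4] yaw 0.0811 zax [ 0.001   0.0158 -0.9999] F [-0.12  0.27 -2.16] w 18.8
linear cm [-6.954 10.189  6.06 ] toolyaw -0.0019
time_s: 18.27
eef_pos: [496.3, -281.6, 63.1]
contact_force: [-0.2, -0.3, -0.8]
t 18.27 tcp [ 496.3 -281.6   63.1] yaw 0.0801 zax [-0.0038  0.0187 -0.9998] F [-0.25 -0.34 -0.78] w 19.0
linear cm [ 0.2    0.186 -0.198] toolyaw -0.0029
```

View pics/t12.png

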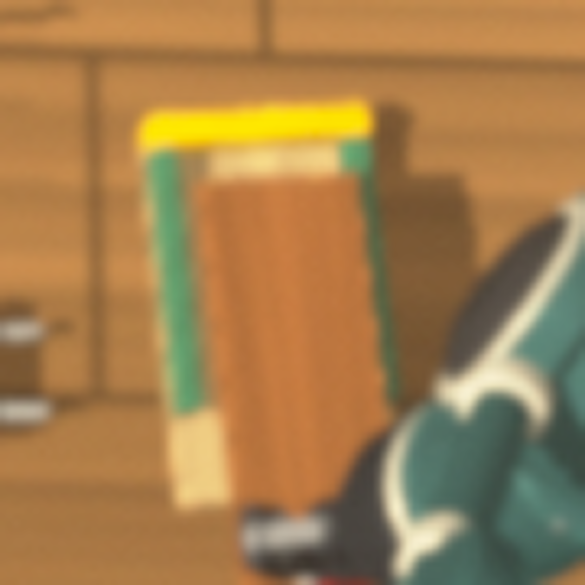

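View pics/s12.png

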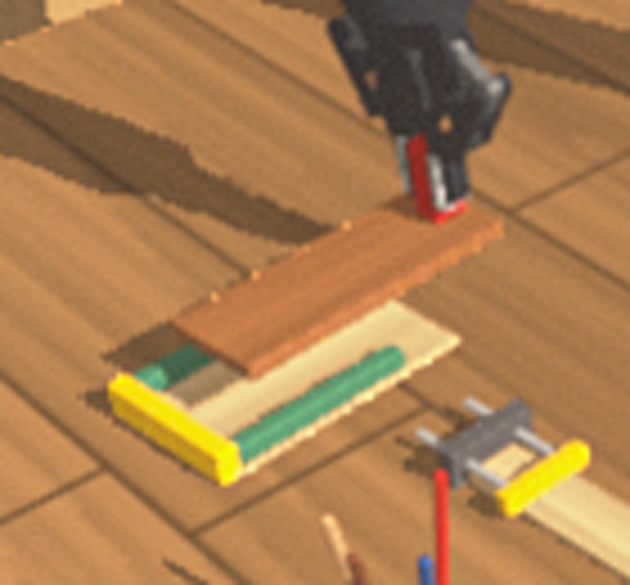

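View pics/w12.png

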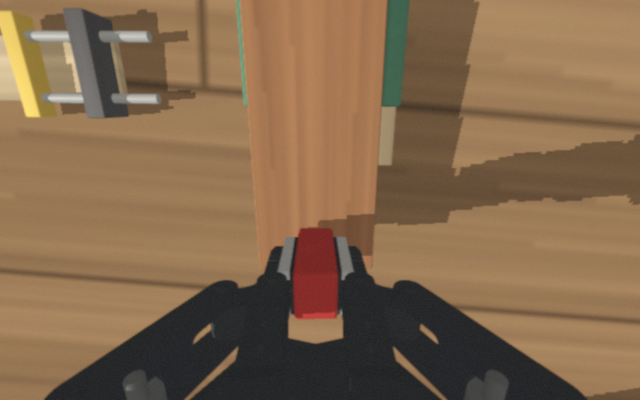

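```bash
python3 -c "
from h import *
import pickle
d=vision.get_image('wrist'); pickle.dump(d,open('w12.pkl','wb'))
print(d['position'],d['attitude'])
crop(d,230,0,420,180,'w12c',4)
p=fb=None
"
```

```text
[ 576.95109899 -276.6325754   209.8836857 ] [-0.10685579  0.10910613 -0.66915817  0.72725857]
```

View pics/w12c.png

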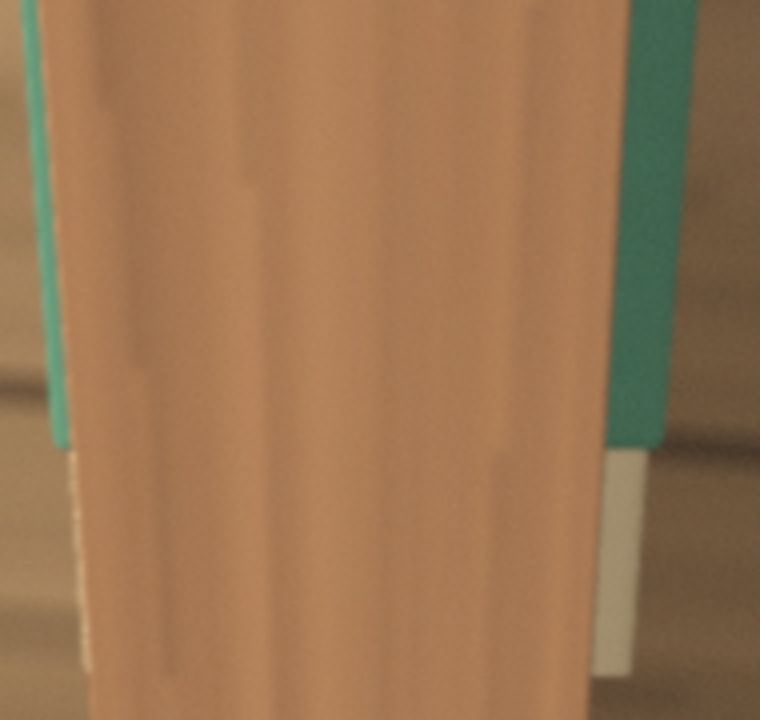

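```bash
python3 -c "
from h import *
import pickle
d=pickle.load(open('w12.pkl','rb'))
c=lambda u,v:(230+u/4,v/4)
def m(n,l,r,z):
    A,B=unproj(d,*c(*l),z),unproj(d,*c(*r),z); v=A-B; print(n,A.round(1),B.round(1),'mid',((A+B)/2).round(2),'w',np.linalg.norm(v).round(1))
    return (A+B)/2
for yaw in(0.083,):
  nrm=np.array([-np.sin(yaw),np.cos(yaw),0])
  for n,x in [('rail',m('rail',(53,444),(664,446),19)),('railtop',m('railtop',(22,0),(697,0),19)),('floor',m('floor',(85,672),(632,675),5)),('b440',m('b440',(72,440),(606,440),50)),('b700',m('b700',(89,700),(589,700),50.5)),('b0',m('b0',(38,0),(632,0),49.5))]:
    print(n,'lat',(x@nrm).round(2))
"
```

```text
rail [ 570.3 -227.5   19. ] [ 577.9 -325.6   19. ] mid [ 574.11 -276.54   19.  ] w 98.3
railtop [ 631.9 -222.7   19. ] [ 639.3 -320.1   19. ] mid [ 635.64 -271.41   19.  ] w 97.7
floor [ 530. -230.    5.] [ 537.8 -330.     5. ] mid [ 533.9  -279.99    5.  ] w 100.3
b440 [ 572.1 -238.1   50. ] [ 577.9 -309.8   50. ] mid [ 575.01 -273.91   50.  ] w 71.9
b700 [ 536.3 -241.    50.5] [ 542.4 -312.6   50.5] mid [ 539.36 -276.79   50.5 ] w 71.9
b0 [ 623.3 -233.3   49.5] [ 628.8 -305.3   49.5] mid [ 626.04 -269.31   49.5 ] w 72.3
rail lat -323.19
railtop lat -323.17
floor lat -323.29
b440 lat -320.64
b700 lat -320.55
b0 lat -320.28
```

```bash
python3 -c "
from h import *
plan(496.5,-284.3,33,0.0795)"
```

```text
t 18.47 tcp [ 499.9 -282.8   67. ] yaw 0.0814 zax [ 0.0029  0.0146 -0.9999] F [ 0.33 -0.12 -1.85] w 19.2
linear cm [-0.369  0.167  3.393] toolyaw 0.0019
```

```bash
python3 -c "
from h import *
plan(500,-285.2,36,0.0795)"; python3 -m crank '[{"linear":[0,0.24,0.2],"yaw":0.002,"jaw":1.0},{"linear":[0,0.26,1],"yaw":0.002,"jaw":1.0},{"linear":[0,0.28,2],"yaw":0.002,"jaw":1.0},{"linear":[0,0.29,2.6],"yaw":0.002,"jaw":1.0},{"linear":[0,0.29,2.6],"yaw":0.002,"jaw":1.0},{"linear":[0,0.29,2.6],"yaw":0.002,"jaw":1.0}]'|grep -E "eef|force|time"; python3 -c "
from h import *
import pickle
d=vision.get_image('wrist'); pickle.dump(d,open('w13.pkl','wb'))
crop(d,200,0,440,180,'w13',3.3)
plan(500,-285.2,36,0.0795)
"
```

```text
t 18.47 tcp [ 499.9 -282.8   67. ] yaw 0.0814 zax [ 0.0029  0.0146 -0.9999] F [ 0.33 -0.12 -1.85] w 19.2
linear cm [-0.026  0.281  3.092] toolyaw 0.0019
time_s: 18.97
eef_pos: [499.4, -284.7, 39.7]
contact_force: [0.4, 0.9, -1.8]
t 19.02 tcp [ 499.9 -285.    40.3] yaw 0.0794 zax [ 0.0018  0.0153 -0.9999] F [ 0.56 -0.15 -0.74] w 19.5
linear cm [0.01  0.025 0.425] toolyaw -0.0001
```

View pics/w13.png

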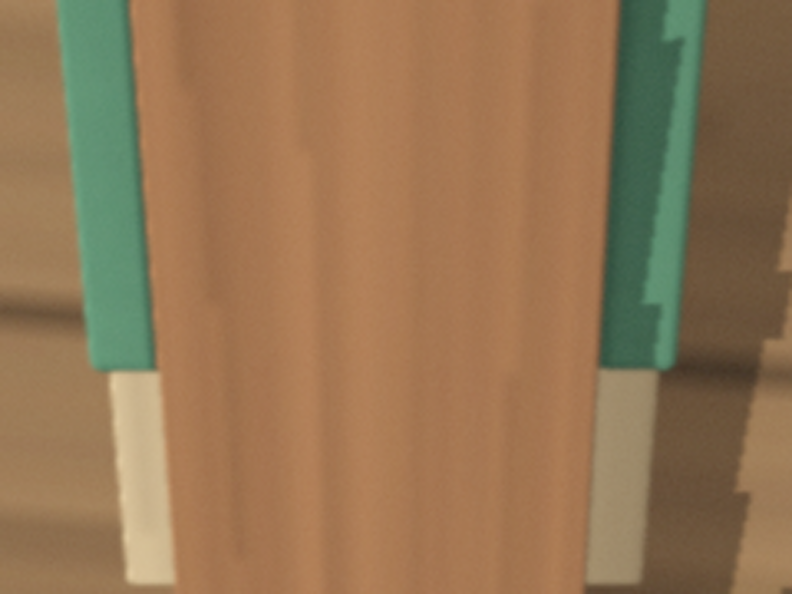

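```bash
python3 -m crank '[{"linear":[0,0.11,0.2],"yaw":0.005,"jaw":1.0},{"linear":[0,0.12,0.5],"yaw":0.005,"jaw":1.0},{"linear":[0,0.12,0.7],"yaw":0.005,"jaw":1.0},{"linear":[0,0.12,0.9],"yaw":0.005,"jaw":1.0},{"linear":[0,0.12,0.9],"yaw":0.005,"jaw":1.0}]'|grep -E "eef|force|time"; python3 -c "
from h import *
import pickle
d=vision.get_image('wrist'); pickle.dump(d,open('w14.pkl','wb'))
crop(d,200,0,440,180,'w14',3.3)
d=vision.get_image('top')
crop(d,400,130,490,220,'t14',6.5)
plan(500,-286.2,28,0.078)
"
```

```text
time_s: 19.43
eef_pos: [499.6, -285.9, 30.7]
contact_force: [0.6, 0.6, -1.1]
t 19.53 tcp [ 499.9 -286.1   31.1] yaw 0.0744 zax [ 0.0016  0.0154 -0.9999] F [ 0.98 -0.1  -0.87] w 18.9
linear cm [0.012 0.02  0.311] toolyaw -0.0036
```

View pics/w14.png

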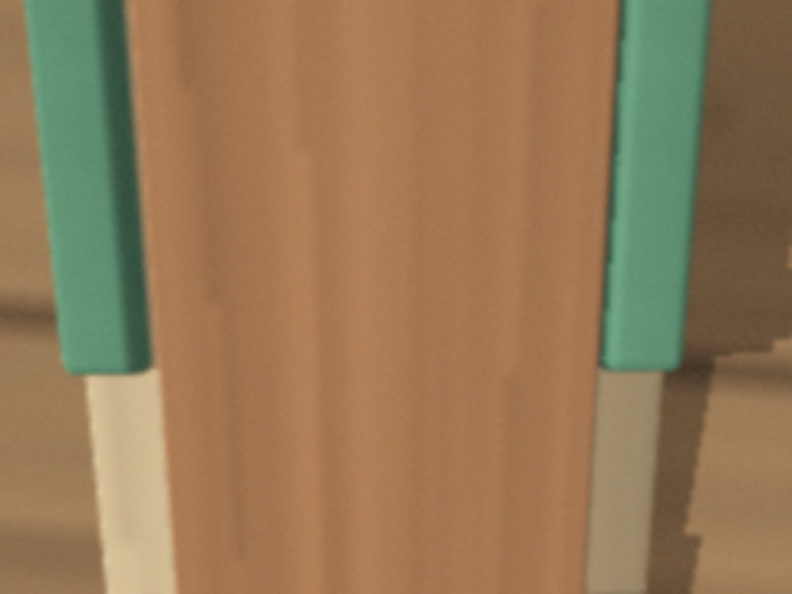

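View pics/t14.png

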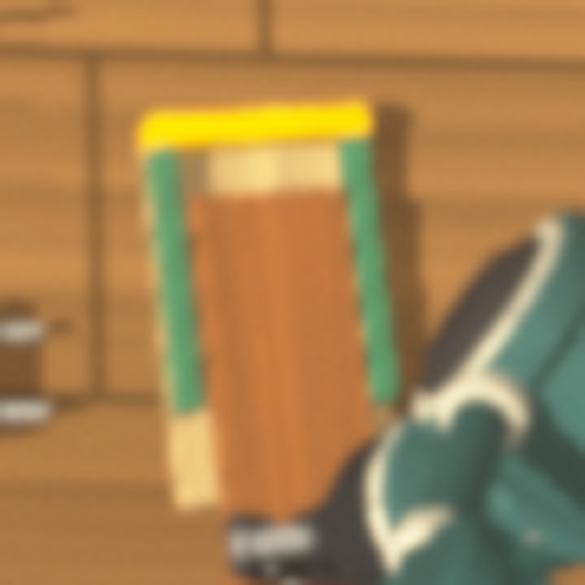

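```bash
python3 -m crank '[{"linear":[0,-0.09,0.05],"yaw":-0.005,"jaw":1.0},{"linear":[0,-0.09,0.15],"yaw":-0.005,"jaw":1.0},{"linear":[0,-0.09,0.25],"yaw":-0.005,"jaw":1.0},{"linear":[0,-0.09,0.3],"yaw":-0.005,"jaw":1.0},{"linear":[0,-0.09,0.3],"yaw":-0.005,"jaw":1.0}]'|grep -E "eef|force|time"; python3 -c "
from h import *
import pickle
d=vision.get_image('wrist'); pickle.dump(d,open('w15.pkl','wb'))
crop(d,200,0,440,180,'w15',3.3)
d=vision.get_image('scene')
crop(d,130,110,270,210,'s15',5)
plan(500,-285.6,28,0.08)
"
```

```text
time_s: 19.95
eef_pos: [499.7, -285.0, 28.0]
contact_force: [-0.1, -0.4, -1.0]
t 20.05 tcp [ 499.8 -285.1   28.1] yaw 0.0794 zax [ 0.0015  0.0154 -0.9999] F [-0.17  0.64 -0.46] w 19.6
linear cm [0.019 0.051 0.009] toolyaw -0.0006
```

View pics/w15.png

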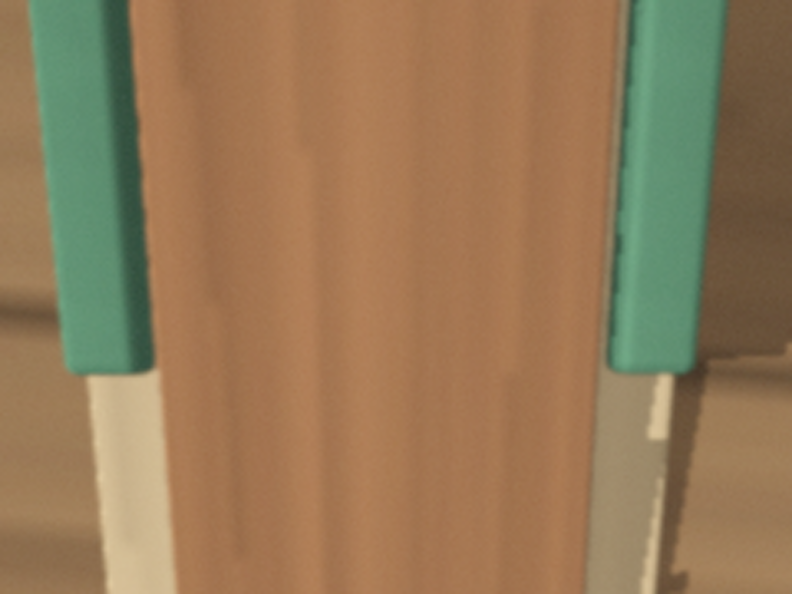

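View pics/s15.png

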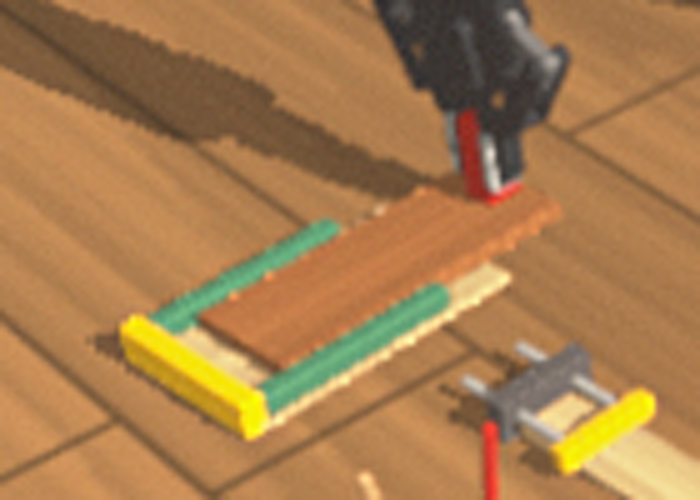

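Centred (rail midline and board midline both at about 381). Next I'll lower to touch.

```bash
python3 -m crank '[{"linear":[0,0,0.05],"yaw":0,"jaw":1.0},{"linear":[0,0,0.1],"yaw":0,"jaw":1.0}]'|grep -E "eef|force|time"
```

```text
time_s: 20.22
eef_pos: [499.9, -285.1, 27.2]
contact_force: [-1.3, 1.1, 1.9]
```

```bash
python3 -m crank '[{"linear":[0,0,0.05],"yaw":0,"jaw":1.0},{"linear":[0,0,0.1],"yaw":0,"jaw":1.0}]'|grep -E "eef|force|time"
```

```text
time_s: 20.38
eef_pos: [499.8, -285.1, 27.0]
contact_force: [-5.5, 3.0, 9.4]
```

```bash
python3 -m crank '[{"linear":[0,0,-0.05],"yaw":0,"jaw":1.0},{"linear":[0.15,0,-0.05],"yaw":0,"jaw":1.0},{"linear":[0.35,0,-0.05],"yaw":0,"jaw":1.0},{"linear":[0.55,0,-0.05],"yaw":0,"jaw":1.0},{"linear":[0.75,0,-0.05],"yaw":0,"jaw":1.0},{"linear":[0.9,0,-0.05],"yaw":0,"jaw":1.0},{"linear":[1.0,0,-0.05],"yaw":0,"jaw":1.0}]'|grep -E "eef|force|time"; python3 -c "
from h import *
d=vision.get_image('wrist')
crop(d,200,0,440,180,'w16',3.3)
d=vision.get_image('scene')
crop(d,130,110,270,210,'s16',5)
plan(520,-285.6,28,0.08)
"
```

```text
time_s: 20.97
eef_pos: [510.0, -284.3, 27.4]
contact_force: [-0.2, 0.8, -1.0]
t 21.07 tcp [ 510.  -284.3   27.5] yaw 0.0797 zax [ 0.0013  0.0155 -0.9999] F [ 0.46 -0.39 -0.9 ] w 19.0
linear cm [ 0.989  0.209 -0.055] toolyaw -0.0003
```

View pics/w16.png

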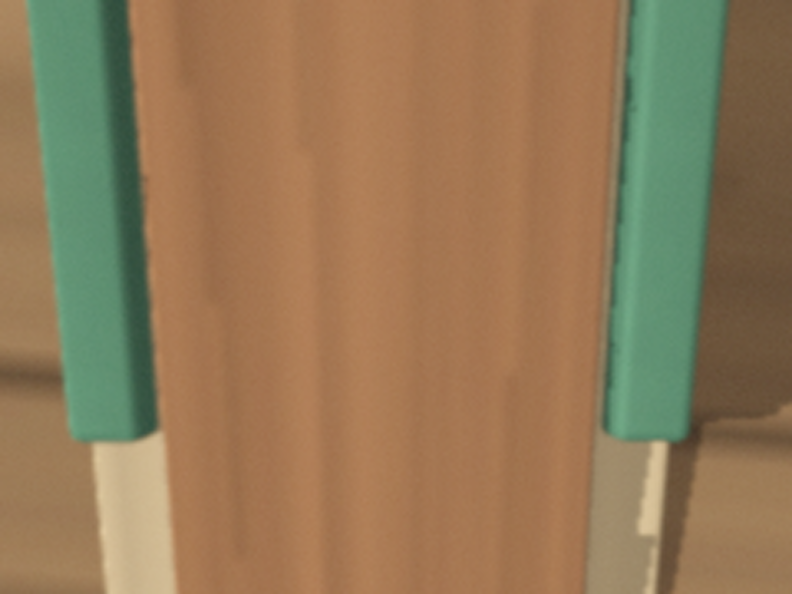

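View pics/s16.png

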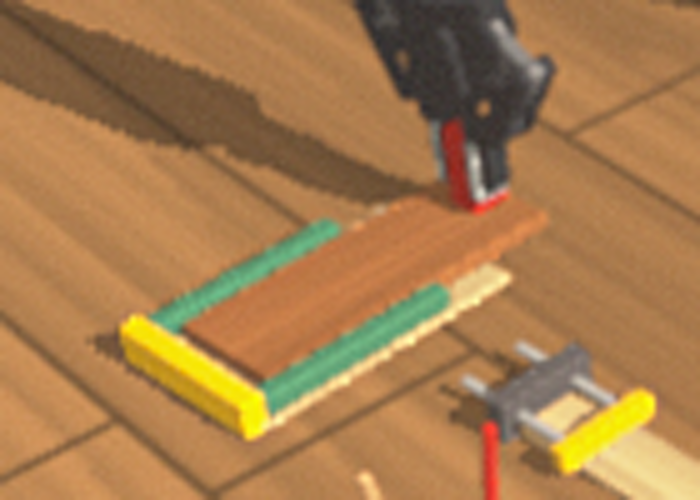

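```bash
python3 -m crank '[{"linear":[0.1,0,0.02],"yaw":0,"jaw":1.0},{"linear":[0.2,0,0.03],"yaw":0,"jaw":1.0},{"linear":[0.3,0,0.03],"yaw":0,"jaw":1.0},{"linear":[0.4,0,0.03],"yaw":0,"jaw":1.0},{"linear":[0.5,0,0.03],"yaw":0,"jaw":1.0}]'|grep -E "eef|force|time"
```

```text
time_s: 21.48
eef_pos: [515.1, -284.0, 27.3]
contact_force: [-0.2, -0.1, 0.3]
```

```bash
python3 -m crank '[{"linear":[0.1,0,0],"yaw":0,"jaw":1.0},{"linear":[0.2,0,0],"yaw":0,"jaw":1.0}]'|grep -E "eef|force|time"
```

```text
time_s: 21.65
eef_pos: [517.2, -283.8, 27.3]
contact_force: [-0.8, -0.6, 1.4]
```

```bash
python3 -m crank '[{"linear":[0.1,0,0],"yaw":0,"jaw":1.0}]'|grep -E "eef|force|time"
```

```text
time_s: 21.73
eef_pos: [518.3, -283.7, 27.3]
contact_force: [-0.4, -0.9, -0.5]
```

```bash
python3 -m crank '[{"linear":[0.1,0,0],"yaw":0,"jaw":1.0}]'|grep -E "eef|force|time"
```

```text
time_s: 21.82
eef_pos: [519.4, -283.6, 27.3]
contact_force: [-1.0, -0.2, 1.2]
```

```bash
python3 -m crank '[{"linear":[0.08,0,0],"yaw":0,"jaw":1.0}]'|grep -E "eef|force|time"
```

```text
time_s: 21.9
eef_pos: [520.3, -283.5, 27.3]
contact_force: [-1.9, 0.7, 1.0]
```

```bash
python3 -m crank '[{"linear":[0.08,0,0],"yaw":0,"jaw":1.0}]'|grep -E "eef|force|time"
```

```text
time_s: 21.98
eef_pos: [521.2, -283.5, 27.3]
contact_force: [-1.1, -0.4, 0.2]
```

```bash
python3 -m crank '[{"linear":[0.08,0,0],"yaw":0,"jaw":1.0}]'|grep -E "eef|force|time"
```

```text
time_s: 22.07
eef_pos: [522.1, -283.4, 27.3]
contact_force: [-1.1, -1.0, -0.1]
```

```bash
python3 -m crank '[{"linear":[0.08,0,0],"yaw":0,"jaw":1.0}]'|grep -E "eef|force|time"
```

```text
time_s: 22.15
eef_pos: [522.8, -283.3, 27.3]
contact_force: [-5.3, -0.6, 2.1]
```

Contact at x ≈ 522.8. I'll hold the light press and set the board flat.

```bash
python3 -m crank '[{"linear":[0.08,0,0.03],"yaw":0,"jaw":1.0},{"linear":[0.12,0,0.03],"yaw":0,"jaw":1.0},{"linear":[0.12,0,0.03],"yaw":0,"jaw":1.0},{"linear":[0.12,0,0.03],"yaw":0,"jaw":1.0}]'|grep -E "eef|force|time"; python3 -c "
from h import *
d=vision.get_image('wrist')
crop(d,200,0,440,180,'w17',3.3)
d=vision.get_image('scene')
crop(d,130,110,270,210,'s17',5)
d=vision.get_image('top')
crop(d,400,130,490,220,'t17',6.5)
plan(520,-285.6,28,0.08)
"
```

```text
time_s: 22.48
eef_pos: [522.7, -283.3, 27.2]
contact_force: [-6.2, 0.4, 4.5]
t 22.63 tcp [ 522.7 -283.3   27.2] yaw 0.0801 zax [-0.0015  0.0157 -0.9999] F [-5.14 -0.8   4.58] w 19.1
linear cm [-0.289  0.21  -0.081] toolyaw 0.0001
```

View pics/s17.png

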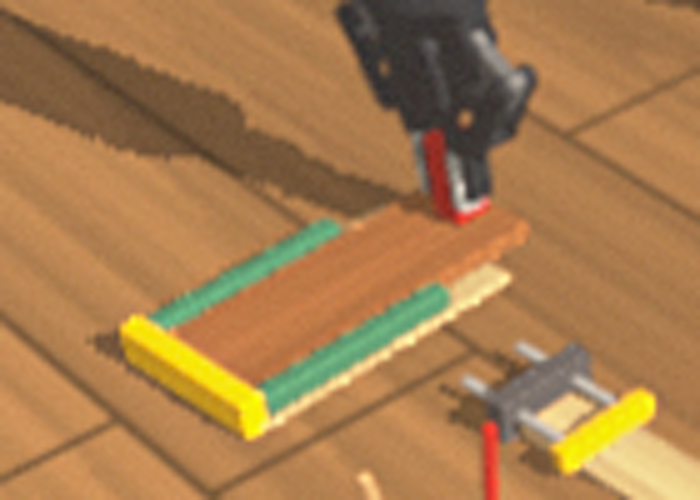

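View pics/t17.png

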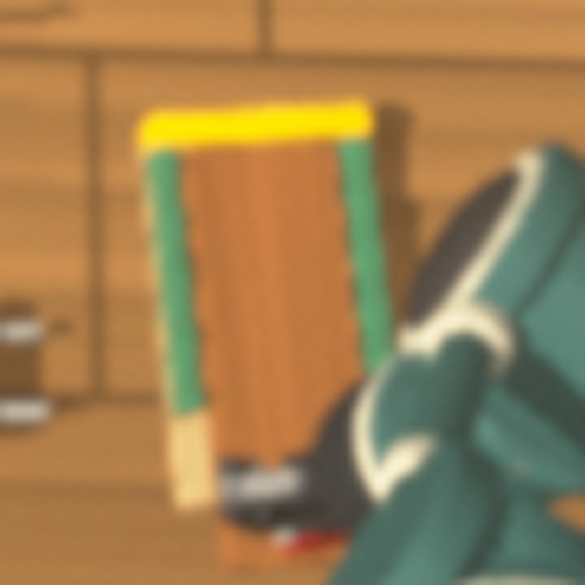

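The board bears on the stop at about 5 N, flat and centred between the rails. Releasing now.

```bash
python3 -m crank '[{"linear":[0.02,0,0],"yaw":0,"jaw":1.8},{"linear":[0.02,0,0],"yaw":0,"jaw":2.4},{"linear":[0.02,0,0],"yaw":0,"jaw":3.2},{"linear":[0.02,0,0],"yaw":0,"jaw":4.5},{"linear":[0.02,0,0],"yaw":0,"jaw":5},{"linear":[0.02,0,0],"yaw":0,"jaw":5}]' 20|grep -E "eef|force|time|width"; python3 -c "
from h import *
d=vision.get_image('wrist')
cv2.imwrite('pics/w18.png',d['frame'][:,:,::-1])
plan(520,-285.6,150,0.08)
"
```

```text
time_s: 23.13
eef_pos: [523.1, -283.2, 27.2]
contact_force: [-0.3, 0.3, -0.5]
grip_width: 50.2
t 23.18 tcp [ 523.  -283.2   27.2] yaw 0.0801 zax [-0.0014  0.0157 -0.9999] F [-0.61 -0.04 -0.25] w 49.9
linear cm [ -0.323   0.019 -12.285] toolyaw 0.0001
```

View pics/w18.png

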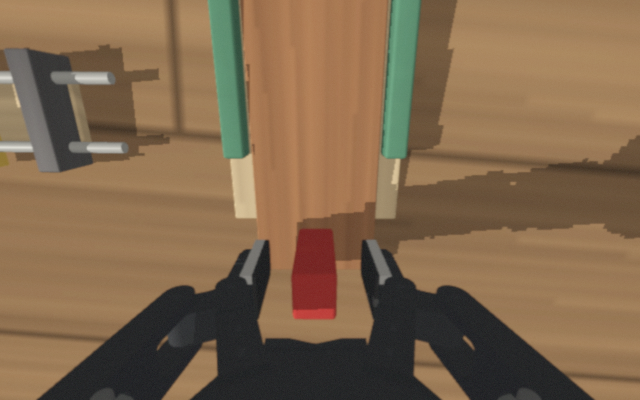

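Both jaws are clear of the grip. I'll rise straight up, then back off.

```bash
python3 -m crank '[{"linear":[0,0,-0.5],"yaw":0,"jaw":5},{"linear":[0,0,-2],"yaw":0,"jaw":5},{"linear":[0,0,-4],"yaw":0,"jaw":5},{"linear":[0,0,-7],"yaw":0,"jaw":5},{"linear":[0,0,-10],"yaw":0,"jaw":5},{"linear":[-1.5,1,-13],"yaw":0,"jaw":5},{"linear":[-4,3,-15],"yaw":0,"jaw":5},{"linear":[-6,6,-16],"yaw":0,"jaw":5},{"linear":[-6,9,-16],"yaw":0,"jaw":5},{"linear":[-6,11,-16],"yaw":0,"jaw":5},{"linear":[-6,12,-16],"yaw":0,"jaw":5},{"linear":[-6,12,-16],"yaw":0,"jaw":5}]'|grep -E "eef|force|time"; python3 -c "
from h import *
import pickle
d=vision.get_image('top')
pickle.dump(d,open('t19.pkl','wb'))
crop(d,240,130,490,230,'t19',3.2)
crop(d,400,130,490,220,'t19b',6.5)
d=vision.get_image('scene')
pickle.dump(d,open('s19.pkl','wb'))
crop(d,130,110,430,310,'s19',2.6)
crop(d,130,110,270,210,'s19b',5)
"
```

```text
time_s: 24.18
eef_pos: [472.9, -412.0, 185.4]
contact_force: [0.2, 0.8, -0.9]
```

View pics/s19.png

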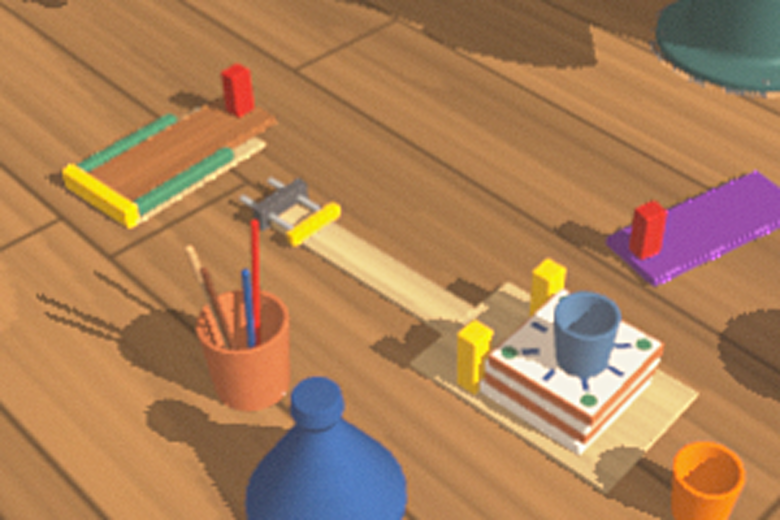

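View pics/s19b.png

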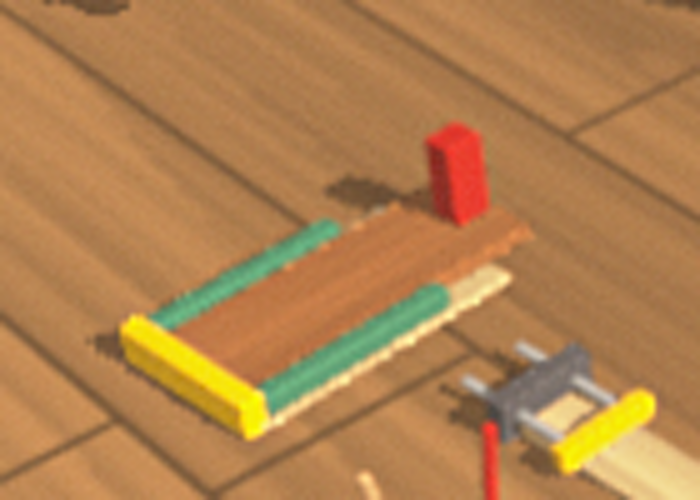

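View pics/t19b.png

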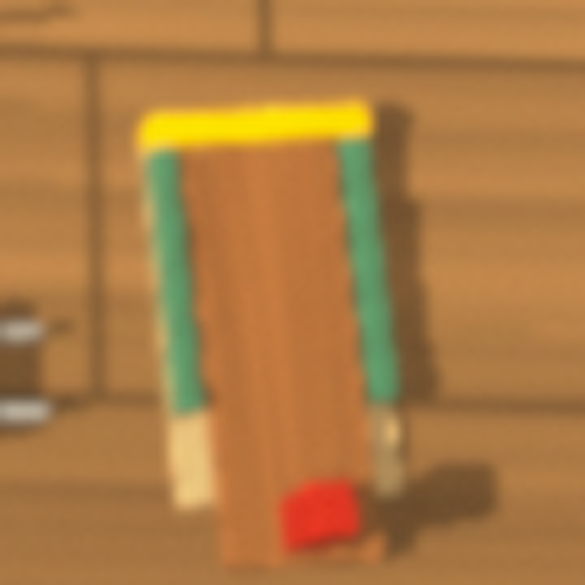

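View pics/t19.png

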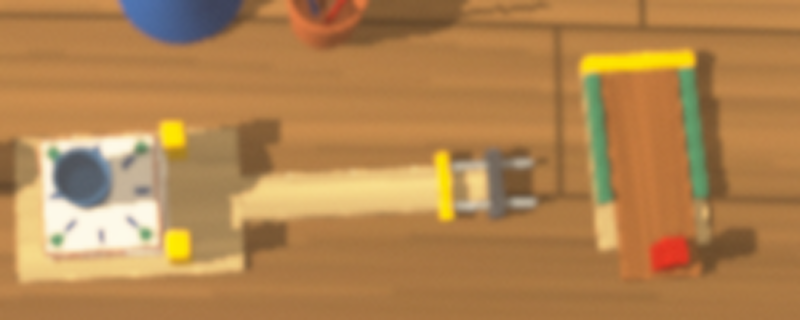

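Everything looks in place. One quantitative check before handing in: where the board's corners and grip should project if it lies flat at the stop.

```bash
python3 -c "
from h import *
import pickle
for n,(x0,y0,s) in {'t19':(400,130,6.5),'s19':(130,110,5)}.items():
    d=pickle.load(open(n+'.pkl','rb'))
    x,y,w=(631.2,-272.5,.0778); c,s_=np.cos(w),np.sin(w)
    im=cv2.resize(d['frame'][y0:y0+100,x0:x0+140,::-1],None,fx=s,fy=s,interpolation=cv2.INTER_CUBIC).copy()
    for P in [(60,35,15),(60,-35,15),(-130,35,15),(-130,-35,15),(-125,10,65),(-125,-10,65),(-101,10,65),(-101,-10,65),(-130,35,5)]:
        u=proj(d,[x+c*P[0]-s_*P[1],y+s_*P[0]+c*P[1],P[2]])[0]
        cv2.circle(im,(int((u[0]+.5-x0)*s),int((u[1]+.5-y0)*s)),3,(255,0,255),-1)
    cv2.imwrite('pics/chk_'+n+'.png',im[:600,:800])
"
```

```text
(no output)
```

View pics/chk_s19.png

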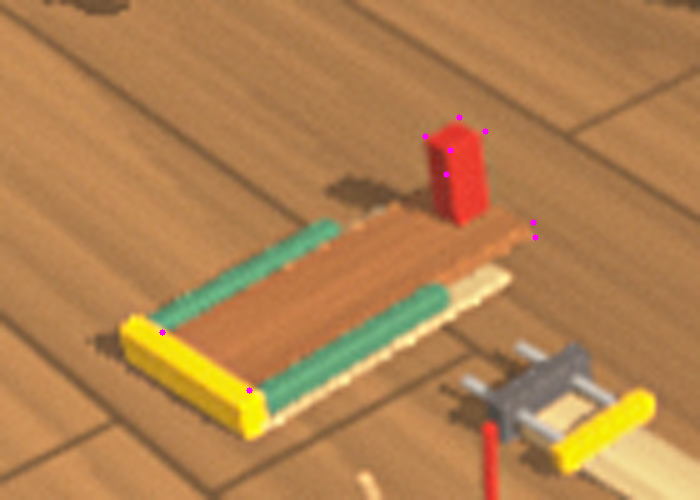

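View pics/chk_t19.png

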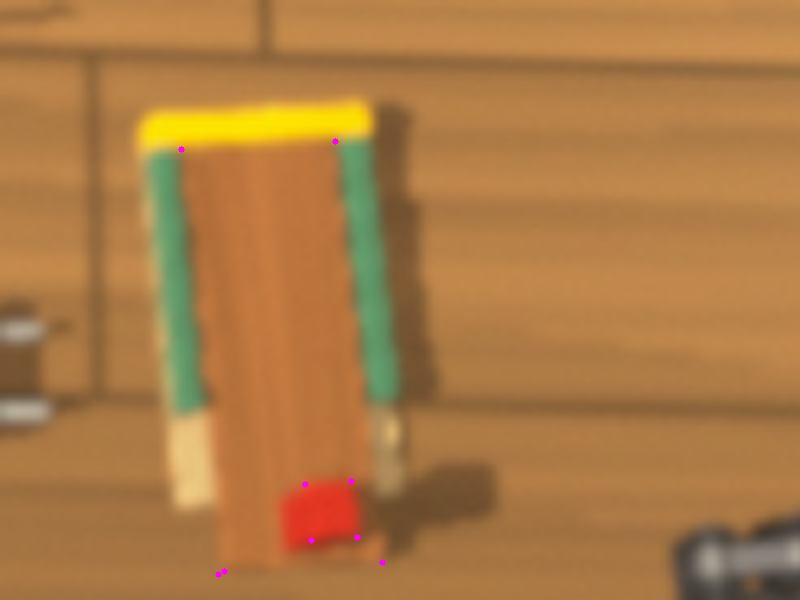

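The prediction matches the pictures to about 1 px: flat, at the stop and centred. Handing in.

```bash
python3 -c "
from h import *
s=st(); print(s['time_s'],np.abs(s['qvel']).max()); print(bot.sign_off())"
```

```text
24.2833 0.017941097452873225
the job is handed in; nothing more can be done
None
```

I drew the board out by its red grip and felt for the end catch. It touched the bumper with about 4 to 6 N, and I held that for more than 0.25 s. I then lifted the board over, laid it between the green rails and slid it tail first onto the yellow end stop. It bore there with about 5 N for more than 0.25 s before I let go. The job was handed in at 24.3 s of the 72 s allowed.

- **Stack:** the last pictures show the four tiles flat and square behind the stops, with the blue cup upright on top.
- **Board:** I projected where it should appear if it lay flat, centred and against the end stop. That matches the pictures to about one pixel (roughly 2–3 mm), with no visible gap at the stop.
- **Bystanders:** the lid and brush pot are where they started. The bowl was outside the last close-up views, so I did not check it separately; the arm never went near it.
- **Robot:** the gripper was clear of everything when I signed off.

**Disagreements:**
- **Catch:** it was felt about 9 mm farther along than the pictures suggested.
- **Bay:** two estimates of the bay's position differed by about 1.6 mm and 0.01 rad. I centred the board by comparing it directly with the rails.
- **Tool tilt:** the tool tilted by about 0.016 rad while pulling and carrying the board. The board still lay flat after release.

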